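Gauge the stock level in a leaning seed tube

TASK

Take the steel dip rod from its wooden stand and push it, foot first, down the leaning sample tube until it bottoms on the disc inside. Only then flip the black-knobbed cam lever beside the tube open, slide the pointer along its rail until its tip is level with the middle of the collar on the rod, and flip the lever fully closed again to fix the reading. Leave the rod bottomed in the tube and do not disturb the jars or the loose cap.

Things in the scene. Friction and masses are not known exactly. Their poses are not given: they have to be found in the camera images.
- rod_centre (a point): Dip rod, round steel, 200 mm long, 0.18 kg, upright in the wooden stand with 150 mm above the stand's top. This point is on its axis, half-way up; z runs from foot to top. Shaft 20 mm in diameter, tapered foot; a collar (30 mm diameter, 8 mm thick, its middle 140 mm from the foot) is the mark; above it a plain handle, 24 mm diameter, 152 to 200 mm from the foot.
- rod_grip (a point): Middle of the rod's handle, 176 mm from the foot (24 mm diameter, fits between the fingers).
- rod_mark (a point): Middle of the rod's collar, on the rod's axis, 140 mm from the foot; z along the rod to the top.
- rod_tip (a point): The foot end of the rod, on its axis.
- stand: Wooden block 110 x 90 x 60 mm high that holds the rod upright in a blind hole 50 mm deep, 24 mm wide, in its middle. Origin at the centre of its underside. Fixed.
- tube_mouth (a point): Centre of the mouth of the aluminium sample tube (62 mm outside diameter, bore 25 mm). z points out of the mouth along the tube's axis, which leans 25 degrees from vertical, towards the robot and its right; y points sideways to the rail; x is square to both, away to the left and up. The mouth is 145 mm above the table.
- gauge: The fixed grey foot (240 x 160 mm) that carries tube and rail; origin under its centre. A sprung rubber pad 22 mm inside the tube's mouth grips the rod, so that it does not fall in by itself: pushing takes 4 to 13 N, and the rod stays where left. The steel rail (26 x 10 mm) runs parallel to the tube, its middle 77 mm from the tube's axis, its top 101 mm beyond the mouth.
- follower_top (a point): Centre of the top of the steel disc inside the tube that is the bottom of the blind hole, 70 to 98 mm below the mouth, different each time; it does not give way. z along the tube's axis, outward.
- pointer_tip (a point): Tip of the flat steel pointer, 5 mm thick, 20 mm from the tube's axis, on the dark steel carriage (66 x 32 x 26 mm) that slides along the rail. z points up the rail, parallel to the tube's axis; the tip starts 15 to 27 mm beyond the plane of the mouth.
- carriage (a joint): Travel of the pointer carriage, m, from its lowest place (0, tip 15 mm beyond the plane of the mouth) up the rail to 0.07. With the lever open it is stiff (about 5 N), stays where it is left, and can be moved by any of its parts, the lever's knob included. With the lever closed it is clamped.
- lever_knob (a point): Grip point on the black knob of the cam lever: a round knob 16 to 18 mm in diameter and 52 mm long, parallel to the tube's axis, at the end of a flat lever on the carriage. This point is on the knob's axis, 20 mm below its top and 32 mm above the lever's flat bar, 65 mm from the hinge axis. z runs along the knob to its top.
- lever_hinge (a point): Point on the lever's hinge axis level with lever_knob; its z is the hinge axis, parallel to the tube's axis; 107 mm from the tube's axis. The lever swings about it in the plane square to the tube.
- lever (a joint): Angle of the cam lever, rad: 0 closed, when it points sideways away from the tube (the tube_mouth's +y); grows as the knob swings towards the robot, its right and down (tube_mouth's -x); open from 1.2, stop at 1.7. It takes 2 to 6 N at the knob and stays where it is left, but the cam goes over centre at 0.25: let go below that it stays shut, let go at 0.25 to 0.7 it may spring back to about 0.7.
- jar_a: Closed seed jar 64 mm in diameter, 130 mm high, a bystander; origin under its centre.
- jar_b: Closed seed jar 56 mm in diameter, 110 mm high, a bystander; origin under its centre.
- cap: Loose aluminium cap 60 mm in diameter, 18 mm high, a bystander; origin under its centre.
Things that resemble listed ones, but are neither listed nor needed, are in the scene too. What is shaped like the part that bears rod_centre but purple is not meant.

How it is judged:
By the outcome, as a careful person would: the job done as asked, in the order asked, and still so for the second after the job is handed in, with the robot touching nothing.
It also fails if it takes over 69 s, if anything falls off the work surface, if the arm or the gripper's body presses on something with over 40 N, if the wrist force passes 120 N, or if a joint passes its speed limit or range.

ROBOT

A 6-joint arm with a two-finger parallel gripper is mounted at the origin on the work surface. World frame = base frame: x ahead of the robot, y to its left, z up, the work surface at z = 0. Lengths are in m, angles in rad, forces in N, time in s.
With the tool pointing down it reaches from about 0.35 to 0.95 m from the base axis. Payload 17.4 kg.
Tool frame: the origin (TCP) lies midway between the tips of the shut fingers; the grasp point (between the pads) lies 19 mm behind it (env.grip_depth is the distance from the TCP to the grasp point, in m); z points along the fingers, x is the direction in which the jaws open and shut, and the axes are right-handed (so a half turn about z gives the same grasp; the last joint's range is limited). The gripper opens to 93 mm and grips with 3 to 60 N. Pads are 15 mm wide; open, the fingers measure 128 mm over their backs; the gripper's body (75 mm by 188 mm) begins 65 mm behind the grasp point.
Start: joints at [1.101, 0.116, 1.442, -0, 1.584, -0.038], TCP at [0.283, 0.613, 0.219] pointing down, gripper open.
Joint ranges: [-2.83, 2.83], [-0.83, 2.19], [0.07, 2.5], [-1.14, 4.28], [0.01, 3], [-2.97, 2.97]. Speed limits (rad/s): [1.89, 1.89, 2.22, 3.14, 3.14, 3.14].

INTERFACE

Orientations are given as a unit quaternion [x, y, z, w].
In Python, from workcell import env gives the robot as it stands.
- The arm moves only by the tool play_rows, never from a script. Its argument "steps" is one flat list of numbers, 6 for each row, row after row: the shift along the tool's x, y, z each as a share of 0.15 m, from -1 to 1, then the turn, a rotation vector about the tool's x, y, z each as a share of 30 degrees, from -1 to 1. A call has 1 to 5 rows; each row is the pose to reach, as a shift and turn from the pose commanded when the call began, along the tool's axes at that moment; what a row does not reach only later rows make up. A row lasts 1/12 s, in which the tool goes at most 41.7 mm and 7.16 degrees, less where a joint would pass 70% of its speed; a pose out of reach is approached as far as the arm can. A call with a number of a shift or a turn outside -1 to 1 is refused whole. A call with a gripper value outside its range is refused whole. "hand" is the gripper's target within -1 to 1 (fully open at 1, half-way at 0, shut at -1), set as the call begins (left out, the last holds). The fingers move at their own pace and stop on an object; "force" is the grip in N (left out, the last holds). Time passes only in rows, so rows that repeat a pose let the fingers close. It gives the time, the measured TCP pose, the force and the opening at its end, in the units of the state.
- env.sense(): the state, without advancing time (a new reading comes with each control period).
- env.grab_frame(name): name is "side" or "top" or "wrist"; returns a dict with "frame" (480x640x3 uint8, red, green, blue), "z_map" (480x640 float32, m along the optical axis (not along the pixel's ray), 0 where there is no reading), "fx", "fy", "cx", "cy" (pixels), "pose" (4x4, takes a point from camera to world coordinates). Camera axes: x right, y down, z forward; pixel columns grow to the right and rows downward; lengths in m; the calibration is good to about 2 mm. The wrist camera is an equidistant fisheye: a pixel r from the principal point sees the ray r / f radians off the axis. A picture is of the moment at which its call begins.
- env.hand_in(): hands the job in, once; it reports no verdict.
The state is a dict: "t": time; "joints": joint angles; "joint_vel": joint speeds; "joint_torque": joint torques, N m; "ee_pos": TCP position; "orientation": TCP orientation; "wrist_force": force on the tool from outside, world axes, zero at the start; "ft_torque": the same for the moment, N m; "grip_width": finger opening in m.
Only numpy, scipy, OpenCV 4.12 (cv2) and the standard library are available. Lean on these libraries where they do the work, as an engineer would, in place of code of your own. Each camera call takes 0.05 s, during which the arm holds its last target.

## Working session

There is one attempt and no reset: what is moved stays moved. The work goes in short steps, Python scripts to look and compute and a tool call to move; the robot and the scene stay as the last step left them, time stands still between calls to the robot, and variables do not carry over. Pictures are saved under pics/ and viewed, and the job is handed in when it is done.

Besides the shell and the picture viewer there is one more tool, called in YAML: its name, and indented under it one key for each argument. play_rows: Moves the arm, as the interface text tells. Shift numbers are shares of 0.15 m and turn numbers shares of 30 degrees, none past 1 either way. Its arguments: {"type":"object","properties":{"steps":{"type":"array","items":{"type":"number","minimum":-1,"maximum":1}},"hand":{"type":"number"},"force":{"type":"number"}},"required":["steps"]}

```bash
ls; mkdir -p pics
python3 - <<'E'
from workcell import env
import cv2,numpy as np
for n in ["side","top","wrist"]:
    f=env.grab_frame(n)
    cv2.imwrite(f"pics/{n}0.png",f["frame"][:,:,::-1]); np.savez(f"{n}0.npz",**f)
    print(n,f["fx"],f["fy"],f["cx"],f["cy"],np.round(f["pose"],3).tolist(),(f["z_map"]>0).mean())
print(env.sense())
E
```

```text
pics
side 478.22106830929175 478.22106830929175 325.09904860233775 238.6650446784511 [[0.734, -0.434, 0.522, 0.007], [-0.679, -0.469, 0.565, -0.564], [-0.0, -0.769, -0.639, 0.839], [0.0, 0.0, 0.0, 1.0]] 0.9958268229166667
top 542.8885718813116 542.8885718813116 322.94289304452474 240.1755109664155 [[-0.013, -0.997, 0.07, 0.461], [-1.0, 0.015, 0.021, 0.012], [-0.022, -0.07, -0.997, 1.639], [0.0, 0.0, 0.0, 1.0]] 0.9961295572916666
wrist 371.64829954431775 371.64829954431775 322.732550863402 248.5931547300915 [[0.418, 0.866, 0.273, 0.206], [0.908, -0.398, -0.128, 0.65], [-0.002, 0.302, -0.953, 0.384], [0.0, 0.0, 0.0, 1.0]] 0.9959830729166667
{'t': 0.15, 'joints': array([ 1.10119241e+00,  1.16337242e-01,  1.44212673e+00,  2.40321561e-05,
        1.58396041e+00, -3.78036840e-02]), 'joint_vel': array([ 0.00084262, -0.00169293, -0.00245625,  0.00133629, -0.00017303,
       -0.00012314]), 'joint_torque': array([ 3.45055996e-04, -7.21757483e+01, -6.22949839e+01,  7.78517034e-02,
        2.24588974e-02, -7.84291979e-05]), 'ee_pos': array([0.28242638, 0.61290613, 0.2180915 ]), 'orientation': array([ 8.42171583e-01,  5.39209469e-01, -3.64543382e-04,  2.00483256e-04]), 'wrist_force': array([ 0.68094283, -0.01066513, -0.68902672]), 'ft_torque': array([-0.04206401, -0.01879045,  0.00763821]), 'grip_width': 0.09302392465138291}
```

View pics/side0.png

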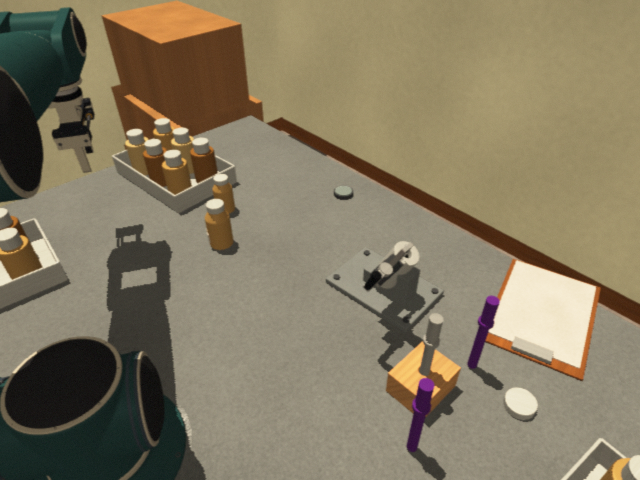

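View pics/top0.png

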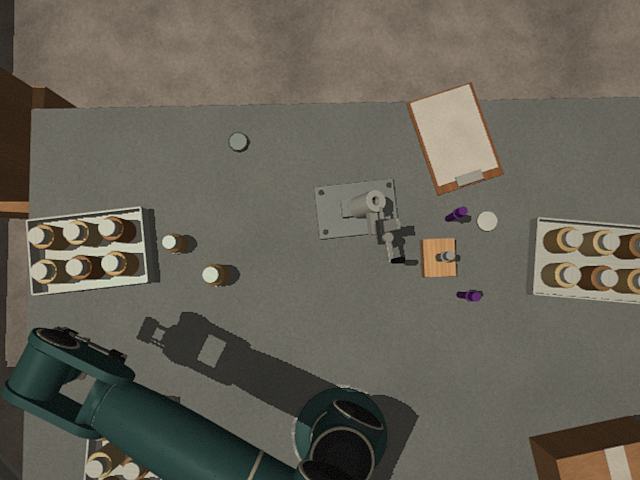

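View pics/wrist0.png

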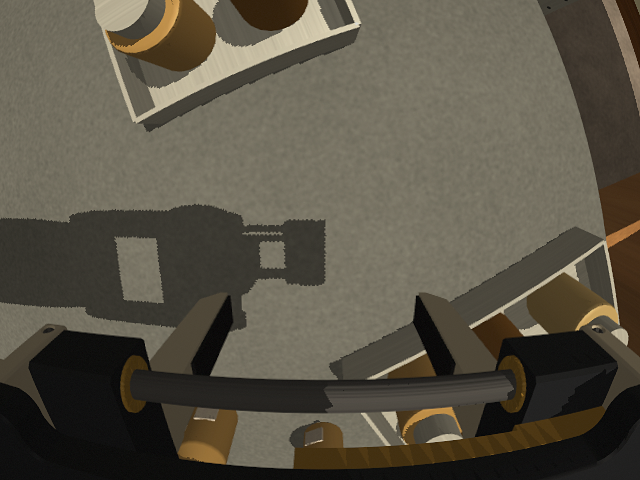

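Run:
```python
import cv2,numpy as np
s=cv2.imread("pics/side0.png")[215:475,320:560]
t=cv2.imread("pics/top0.png")[165:315,300:500]
cv2.imwrite("pics/sc.png",cv2.resize(s,None,fx=2.3,fy=2.3,interpolation=cv2.INTER_CUBIC))
cv2.imwrite("pics/tc.png",cv2.resize(t,None,fx=4,fy=4,interpolation=cv2.INTER_CUBIC))
```

```text
(no output)
```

View pics/sc.png

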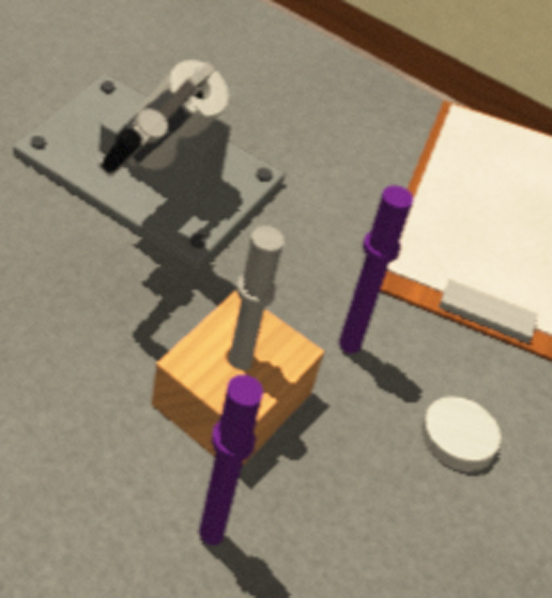

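View pics/tc.png

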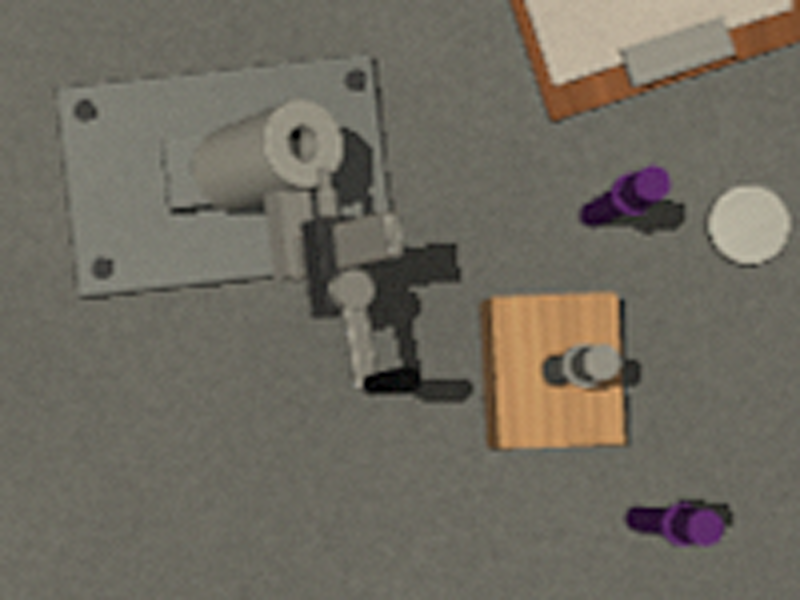

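```bash
cat > h.py <<'E'
import numpy as np,cv2
from scipy.spatial.transform import Rotation as R
def load(n): return dict(np.load(n,allow_pickle=True))
def rays(f,wrist=False,uv=None):
    if uv is None:
        v,u=np.mgrid[0:480,0:640].astype(float)
    else: u,v=np.asarray(uv,float).T
    a=(u-f["cx"])/f["fx"]; b=(v-f["cy"])/f["fy"]
    if wrist:
        r=np.hypot(a,b); s=np.tan(r)/np.maximum(r,1e-9); a,b=a*s,b*s
    return np.stack([a,b,np.ones_like(a)],-1)
def cloud(f,wrist=False):
    p=rays(f,wrist)*f["z_map"][...,None]
    P=f["pose"]; return p@P[:3,:3].T+P[:3,3]
def project(f,X,wrist=False):
    P=f["pose"]; c=(np.asarray(X)-P[:3,3])@P[:3,:3]
    if wrist:
        rh=np.hypot(c[...,0],c[...,1]); th=np.arctan2(rh,c[...,2]); k=th/np.maximum(rh,1e-9)
        return np.stack([f["cx"]+f["fx"]*c[...,0]*k,f["cy"]+f["fy"]*c[...,1]*k],-1)
    return np.stack([f["cx"]+f["fx"]*c[...,0]/c[...,2],f["cy"]+f["fy"]*c[...,1]/c[...,2]],-1)
def plane(p):
    c=p.mean(0); u,s,vt=np.linalg.svd(p-c); return c,vt[2]*np.sign(vt[2][2]),s[2]/len(p)**.5
E
python3 - <<'E'
from h import *
for n in ["top","side"]:
    f=load(n+"0.npz"); c=cloud(f)
    reg=c[320:350,480:520] if n=="top" else c[300:330,180:220]
    print(n,"table z",reg[...,2].mean(),reg[...,2].std())
    x,y,z=c[...,0],c[...,1],c[...,2]
    im=f["frame"].astype(int); 
    orange=(im[...,0]-im[...,2]>60)
    # stand top
    m=orange&(abs(z-.06)<.006)&(x>.3)&(x<.7)&(y<-.1)&(y>-.5)
    if n=="top": m[:,:420]=0;m[:,460:]=0
    if m.sum():
        q=c[m]; r=cv2.minAreaRect((q[:,:2]*1000).astype(np.float32)); print("stand",m.sum(),q.mean(0),r)
    # handle top: z about .21
    h=(z>.195)&(z<.225)&(x>.35)&(x<.6)&(y<-.15)&(y>-.45)
    print("handle top",h.sum(),c[h].mean(0) if h.sum() else 0, [q for q in np.round(c[h],3).tolist()][:8])
    hh=(z>.07)&(z<.225)&(x>.35)&(x<.62)&(y<-.1)&(y>-.45)
    print(hh.sum(), c[hh].min(0),c[hh].max(0))
E
```

```text
top table z 0.013260499014705787 0.14908219520222626
stand 897 [ 0.51624683 -0.28628125  0.05981393] ((517.375244140625, -289.7723693847656), (109.57642364501953, 89.95016479492188), 1.821958303451538)
handle top 151 [ 0.46880626 -0.30653471  0.20638217] [[0.528, -0.288, 0.213], [0.528, -0.291, 0.209], [0.527, -0.293, 0.216], [0.526, -0.284, 0.196], [0.525, -0.283, 0.213], [0.525, -0.286, 0.21], [0.525, -0.288, 0.215], [0.525, -0.291, 0.211]]
887 [ 0.39376715 -0.36746446  0.07004249] [ 0.61963604 -0.10000645  0.22489847]
side table z 0.004486417025013112 0.054013990382263184
stand 1724 [ 0.51371184 -0.2932039   0.06027105] ((515.6921997070312, -294.1628723144531), (113.18455505371094, 91.46084594726562), 1.3207846879959106)
handle top 493 [ 0.47077525 -0.29380181  0.20564657] [[0.597, -0.155, 0.22], [0.584, -0.151, 0.222], [0.585, -0.153, 0.224], [0.585, -0.155, 0.225], [0.597, -0.154, 0.217], [0.582, -0.15, 0.221], [0.584, -0.151, 0.22], [0.584, -0.153, 0.221]]
2182 [ 0.38909106 -0.37524329  0.07006751] [ 0.61946107 -0.10219156  0.22499896]
```

Run:
```python
from h import *
for n in ["top","side"]:
    f=load(n+"0.npz"); c=cloud(f); x,y,z=c[...,0],c[...,1],c[...,2]
    m=(z>.19)&(z<.225)&(abs(x-.516)<.03)&(abs(y+.291)<.03)
    q=c[m]; print(n,"rodtop",len(q),np.median(q,0),(q.min(0)+q.max(0))/2)
    m=(z>.203)&m
    q=c[m]; print(n,"rodtop",len(q),np.median(q,0),q.min(0),q.max(0))
    # gauge plate
    m=(z>.004)&(z<.03)&(x>.45)&(x<.8)&(y>-.2)&(y<.1)
    print("plate z", m.sum(), np.percentile(c[m][:,2],[10,30,50,70,90]))
    m2=(z>.006)&(z<.02)&(x>.45)&(x<.8)&(y>-.22)&(y<.12)
    m2=cv2.morphologyEx(m2.astype(np.uint8),cv2.MORPH_OPEN,np.ones((3,3)))>0
    r=cv2.minAreaRect((c[m2][:,:2]*1000).astype(np.float32)); print(r)
    cv2.imwrite(f"pics/m_{n}.png",m2.astype(np.uint8)*255)
    # tube mouth
    if n=="top": uv=(375,200)
    else: uv=(406,253)
    w=10
    for v in range(uv[1]-w-4,uv[1]+w+5,2): print(" ".join(f"{1000*z[v,u]:4.0f}" for u in range(uv[0]-w-10,uv[0]+w+12,2)))
```

```text
top rodtop 77 [ 0.51708094 -0.2886454   0.21021458] [ 0.51625503 -0.28957209  0.20460498]
top rodtop 68 [ 0.5171098  -0.28923349  0.21064877] [ 0.50654609 -0.30140285  0.20369676] [ 0.52775942 -0.27808014  0.21685883]
plate z 3970 [0.00498866 0.00917835 0.01421617 0.01708489 0.02054083]
((668.5612182617188, -53.70172882080078), (160.669921875, 239.25537109375), 5.106146812438965)
  16   22   18    7   20   13   17   11   15   18   17   15   18   13   21   19   22   17   19   14   -1
  17   14   20   12   18   20   16   18   10   23   19   12   18   21   12   22   16   15   17   16    5
  17   17   17   19   17   20   20   17   15  143  143   17   15   14   14   15   15   20   18   16    3
  13   18   16   18   18   16  131  148  146  147  145  145  138   23   13   15   19   19   21   18    1
  21   10   20   16  122  137  151  160  154  145  144  146  142  135   13   21   18   15   10 1639    2
  13   88  105  124  141  153  156  150  155  148  148  146  141  143  134   22   20   15   10   19    0
  88  101  117  130  146  159  153  152  147  125  130  138  138  136  131    8   17   
[... 2128 characters left out ...]
  221  223  200  130  128  132  136  138  137  137    1    2    0   -0
 118  181  182  181  207  210  213  216  202  144  124  126  133  142  137  137  136    2    1    2    1
 182  181  182  200  202  207  208  189  165  143  140  142  140  139  136  135  134   -1   -3    1   -2
 180  180  177  196  200  200  186  173  141  139  143  140  138  135  134  134  130   -1    3    1    1
 189  190  186  188  193  183  172  171  168  141  139  137  138  137  133  134    3   -0   -1    1    0
 190  188  190  185  177  173  173  170  169  131  135  134  135  133  126    1   -0   -1    2   -1   -1
 187  187  184  183  172  170  170  169  126  126  125  125  124  119   94   -0    3    1   -2    1    2
```

play_rows:
  steps: [-1,0.9,-0.6,0,0,0,-1,0.9,-0.6,0,0,0,-1,0.9,-0.6,0,0,0,-1,0.9,-0.6,0,0,0,-1,0.9,-0.6,0,0,0]

```text
t: 0.57
ee_pos: [0.3389, 0.4296, 0.304]
orientation: [0.842, 0.539, -0.0, 0.0]
wrist_force: [0.9, 0.5, 0.1]
grip_width: 0.0931
```

play_rows:
  steps: [-1,0.9,-0.4,0,0,0,-1,0.9,-0.4,0,0,0,-1,0.9,-0.4,0,0,0,-1,0.9,-0.4,0,0,0,-1,0.9,-0.4,0,0,0]

```text
t: 0.98
ee_pos: [0.398, 0.2388, 0.3635]
orientation: [0.842, 0.539, 0.0, 0.0]
wrist_force: [1.1, 0.1, -0.4]
grip_width: 0.093
```

play_rows:
  steps: [-1,0.95,-0.3,0,0,0,-1,0.95,-0.3,0,0,0,-1,0.95,-0.3,0,0,0,-1,0.95,-0.3,0,0,0,-1,0.95,-0.3,0,0,0]

```text
t: 1.4
ee_pos: [0.4636, 0.0458, 0.4077]
orientation: [0.842, 0.539, 0.0, 0.0]
wrist_force: [0.3, 1.3, -0.4]
grip_width: 0.093
```

play_rows:
  steps: [-1,0.95,0,0,0,-0.82,-1,0.95,0,0,0,-0.82,-1,0.95,0,0,0,-0.82,-1,0.95,0,0,0,-0.82,-1,0.95,0,0,0,-0.82]

```text
t: 1.82
ee_pos: [0.5267, -0.1389, 0.4071]
orientation: [0.706, 0.709, 0.0, 0.0]
wrist_force: [0.6, 0.9, 0.1]
grip_width: 0.0932
```

```bash
cat > snap.py <<'E'
import sys
from workcell import env
import cv2,numpy as np
for a in sys.argv[1:]:
    n=a.rstrip("0123456789")
    f=env.grab_frame(n)
    cv2.imwrite(f"pics/{a}.png",f["frame"][:,:,::-1]); np.savez(f"{a}.npz",**f)
s=env.sense(); print(s["t"],np.round(s["ee_pos"],4),np.round(s["orientation"],4),np.round(s["joints"],3),np.round(s["wrist_force"],2))
E
python3 snap.py wrist1
```

```text
1.8667 [ 0.5282 -0.1442  0.4054] [ 7.084e-01  7.058e-01 -1.200e-03 -3.000e-04] [-0.312 -0.147  1.402 -0.002  1.888 -1.88 ] [ 0.9  -3.6  -1.36]
```

View pics/wrist1.png

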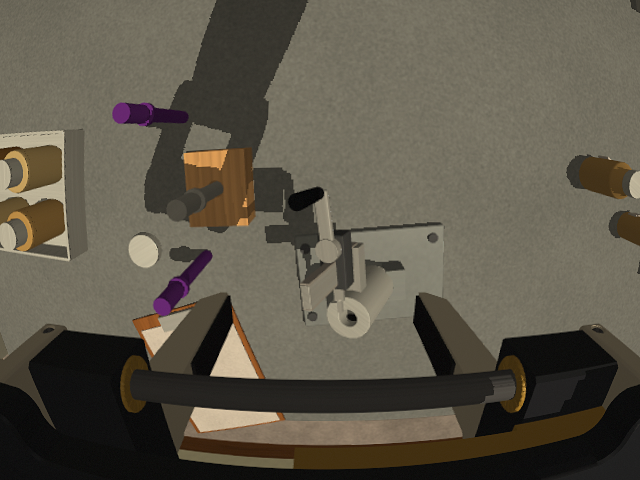

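Run:
```python
from h import *
f=load("wrist1.npz"); c=cloud(f,True); x,y,z=c[...,0],c[...,1],c[...,2]
reg=c[330:370,300:320]; print("plate/table",reg[...,2].mean())
reg=c[60:120,400:500].reshape(-1,3); print("table",reg.mean(0),reg[:,2].std())
t=load("side0.npz"); 
# stand rod
m=(z>.19)&(z<.225)&(abs(x-.516)<.03)&(abs(y+.291)<.03); q=c[m&(z>.203)]; print(len(q),np.median(q,0),q.min(0),q.max(0))
im=f["frame"].astype(int)
m=(im[...,0]-im[...,2]>50)&(abs(z-.06)<.008)&(abs(x-.516)<.1)&(abs(y+.291)<.1); q=c[m];print("stand",len(q),np.median(q[:,2]),cv2.minAreaRect((q[:,:2]*1000).astype(np.float32)))
# tube mouth: ring around (348,318)
p=c[290:345,320:380].reshape(-1,3)
# RANSAC plane with normal ~25deg
rng=np.random.default_rng(0);best=0
p=p[(p[:,2]>.125)&(p[:,2]<.165)]
for i in range(2000):
    a=p[rng.choice(len(p),3,False)]; n=np.cross(a[1]-a[0],a[2]-a[0]); n/=np.linalg.norm(n)+1e-12; n*=np.sign(n[2])
    if not .85<n[2]<.95: continue
    k=abs((p-a[0])@n)<.0025
    if k.sum()>best: best=k.sum(); bk=k
cc,n,s=plane(p[bk]); print("mouth",best,len(p),cc,n,np.degrees(np.arccos(n[2])),np.degrees(np.arctan2(n[1],n[0])),s, np.ptp(p[bk],0))
```

```text
plate/table 0.0024684181575803806
table [0.36159416 0.06081147 0.00171874] 0.033055843880829196
403 [ 0.5156117  -0.29038816  0.20975783] [ 0.50428302 -0.30348847  0.2032347 ] [ 0.52799418 -0.27866652  0.21204502]
stand 3753 0.059826225726080984 ((515.735107421875, -291.2718505859375), (110.7385482788086, 91.1756820678711), 1.932320475578308)
mouth 1115 1779 [ 0.6727069  -0.10261092  0.14561178] [ 0.03479304 -0.41866864  0.90747232] 24.841650956110474 -85.24940792270318 0.0009044058255533841 [0.06194402 0.05513929 0.02854054]
```

```bash
cat >> h.py <<'E'
def tubeframe(az=-84.8,lean=25):
    a,l=np.radians(az),np.radians(lean)
    Z=np.array([np.sin(l)*np.cos(a),np.sin(l)*np.sin(a),np.cos(l)])
    X=np.array([-np.cos(l)*np.cos(a),-np.cos(l)*np.sin(a),np.sin(l)])
    return np.c_[X,np.cross(Z,X),Z]
E
python3 - <<'E'
from h import *
F=tubeframe(); print(F)
for nm,w in (("wrist1",True),("side0",False),("top0",False)):
    f=load(nm+".npz"); c=cloud(f,w)
    o=np.array([.673,-.103,.145])
    L=(c-o)@F; r=np.hypot(L[...,0],L[...,1])
    m=(abs(L[...,2])<(.004 if nm!="top0" else .01))&(r<.042)&(r>.008)
    p=L[m]; print(nm,len(p),"z",np.median(p[:,2]))
    q=(p[:,:2]*1000).astype(np.float32); print(" enc",cv2.minEnclosingCircle(q), cv2.fitEllipse(cv2.convexHull(q)))
    # tube side cylinder fit: points below mouth
    m=(L[...,2]<-.012)&(L[...,2]>-.11)&(r<.045)&(r>.02)&(L[...,1]<.028)
    p=L[m]
    from scipy.optimize import least_squares
    g=lambda v: np.hypot(p[:,0]-v[0]-v[2]*p[:,2],p[:,1]-v[1]-v[3]*p[:,2])-.031
    s=least_squares(g,[0,0,0,0],loss="soft_l1",f_scale=.001); print(" cyl",len(p),np.round(s.x*1000,2))
E
```

```text
[[-8.21410132e-02 -9.95884399e-01  3.83029835e-02]
 [ 9.02577785e-01 -9.06325802e-02 -4.20878933e-01]
 [ 4.22618262e-01  6.93889390e-18  9.06307787e-01]]
wrist1 1156 z 0.0004347668241157872
 enc ((-1.261804223060608, 0.5249012112617493), 31.75559425354004) ((-1.5905978679656982, 0.38027095794677734), (61.435550689697266, 62.45001220703125), 172.3238067626953)
 cyl 917 [-2.85  0.65 -6.21  5.35]
side0 282 z 0.001917539415648682
 enc ((-4.645853519439697, 1.2145384550094604), 31.342138290405273) ((-4.348792552947998, 0.992734432220459), (60.87127685546875, 61.240482330322266), 133.18075561523438)
 cyl 331 [ -6.54  -0.71 -26.17  -5.  ]
top0 322 z 6.908623292975446e-05
 enc ((1.8819900751113892, 0.19356344640254974), 32.65872573852539) ((1.3177951574325562, -0.2440064549446106), (60.44399642944336, 64.12012481689453), 121.24730682373047)
 cyl 330 [-0.85  0.06 -4.08  6.33]
```

play_rows:
  steps: [-0.85,-0.13,0.7,0,0,-0.177,-0.85,-0.13,0.7,0,0,-0.177,-0.85,-0.13,0.7,0,0,-0.177,-0.85,-0.13,0.7,0,0,-0.177,-0.85,-0.13,0.7,0,0,-0.177]

```text
t: 2.28
ee_pos: [0.5047, -0.2677, 0.2958]
orientation: [0.676, 0.737, -0.001, -0.003]
wrist_force: [-0.3, -0.4, -1.2]
grip_width: 0.0931
```

```bash
python3 snap.py wrist2
```

```text
2.3333 [ 0.5055 -0.2659  0.2987] [ 6.757e-01  7.371e-01 -7.000e-04 -2.500e-03] [-0.529 -0.116  1.546 -0.     1.717 -2.187] [0.12 0.01 0.49]
```

View pics/wrist2.png

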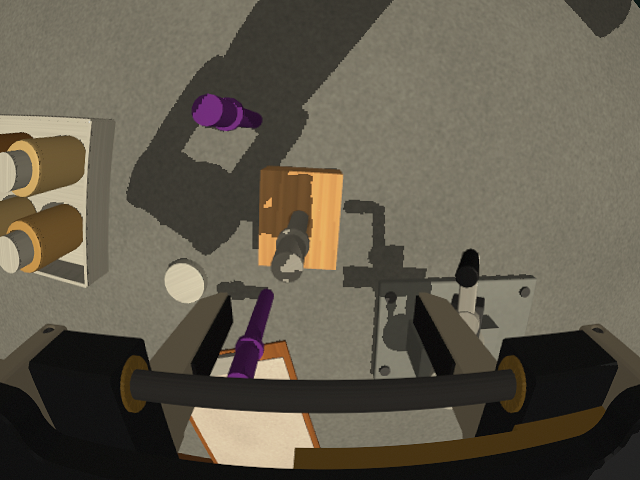

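```bash
cat > rodm.py <<'E'
from h import *
f=load("wrist2.npz"); c=cloud(f,True); x,y,z=c[...,0],c[...,1],c[...,2]
m=(abs(x-.516)<.03)&(abs(y+.291)<.03); q=c[m&(z>.203)&(z<.22)]; print(len(q),np.median(q,0),q.min(0),q.max(0),cv2.minEnclosingCircle((q[:,:2]*1000).astype(np.float32)))
im=f["frame"].astype(int)
m=(im[...,0]-im[...,2]>40)&(abs(z-.06)<.006)&(abs(x-.516)<.1)&(abs(y+.291)<.1); q=c[m];print("stand",len(q),np.median(q[:,2]),cv2.minAreaRect((q[:,:2]*1000).astype(np.float32)))
E
python3 rodm.py
```

```text
870 [ 0.51504083 -0.29129923  0.20967628] [ 0.50361963 -0.30367947  0.20305614] [ 0.52786806 -0.27948988  0.21160218] ((516.0198974609375, -291.3561706542969), 12.403458595275879)
stand 6166 0.059780224115905556 ((516.0491943359375, -291.57086181640625), (111.20941162109375, 90.68815612792969), 1.304671049118042)
```

play_rows:
  steps: [-0.175,0.055,0.2,0,0,0,-0.175,0.055,0.4,0,0,0,-0.175,0.055,0.65,0,0,0,-0.175,0.055,0.88,0,0,0,-0.175,0.055,0.88,0,0,0]

```text
t: 2.75
ee_pos: [0.5159, -0.2877, 0.1642]
orientation: [0.674, 0.738, -0.001, -0.004]
wrist_force: [-0.0, -0.2, -0.9]
grip_width: 0.093
```

```bash
python3 snap.py wrist3
```

```text
2.8 [ 0.5168 -0.2883  0.1684] [ 6.743e-01  7.385e-01 -3.000e-04 -2.100e-03] [-0.552 -0.044  1.687  0.     1.503 -2.214] [0.09 0.02 0.76]
```

View pics/wrist3.png

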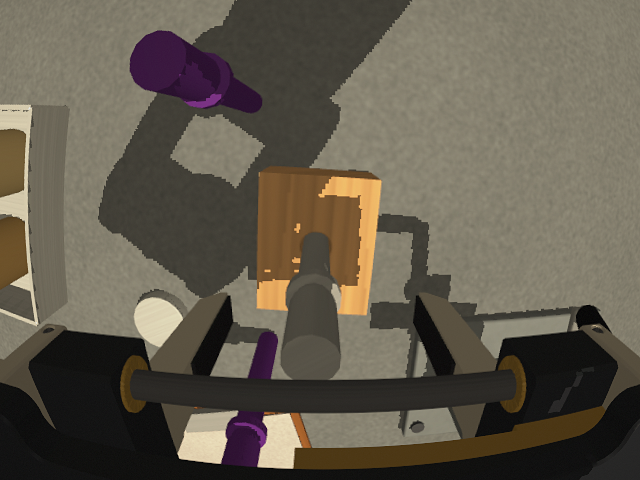

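play_rows:
  steps: [-0.02,0,0.01,0,0,0,-0.02,0,0.01,0,0,0,-0.02,0,0.01,0,0,0,-0.02,0,0.01,0,0,0,-0.02,0,0.01,0,0,0]
  hand: -1
  force: 50

```text
t: 3.22
ee_pos: [0.518, -0.2928, 0.17]
orientation: [0.675, 0.738, 0.0, 0.001]
wrist_force: [-0.5, 0.6, 0.4]
grip_width: 0.0645
```

play_rows:
  steps: [0,0,0,0,0,0,0,0,0,0,0,0,0,0,0,0,0,0]

```text
t: 3.47
ee_pos: [0.5176, -0.2926, 0.1688]
orientation: [0.675, 0.738, 0.0, 0.0]
wrist_force: [0.6, 0.4, -0.2]
grip_width: 0.0443
```

play_rows:
  steps: [0,0,0,0,0,0,0,0,0,0,0,0,0,0,0,0,0,0,0,0,0,0,0,0,0,0,0,0,0,0]

```text
t: 3.88
ee_pos: [0.5176, -0.2927, 0.1686]
orientation: [0.675, 0.738, -0.0, 0.0]
wrist_force: [0.2, -0.6, -1.1]
grip_width: 0.0232
```

```bash
python3 snap.py wrist4
```

```text
3.9333 [ 0.5176 -0.2927  0.1686] [ 0.6745  0.7383  0.     -0.    ] [-0.557 -0.041  1.684  0.     1.499 -2.219] [ 0.56  0.43 -0.6 ]
```

View pics/wrist4.png

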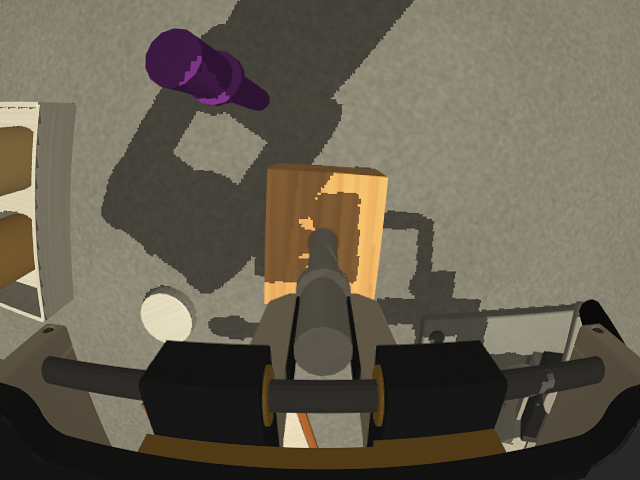

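Run:
```python
from h import *
f=load("wrist4.npz"); c=cloud(f,True)
T=np.array([.5176,-.2927,.1686]); Rt=R.from_quat([.6745,.7383,0,0]).as_matrix()
L=(c-T)@Rt
z=c[...,2]
m=(abs(L[...,0])<.03)&(abs(L[...,1])<.03)&(z>.203)&(z<.216); q=L[m]; print(len(q),np.median(c[m],0),cv2.minEnclosingCircle((q[:,:2]*1000).astype(np.float32)))
from scipy.optimize import least_squares
for lo,hi,r in ((.163,.205,.012),(.075,.14,.010)):
    m=(abs(L[...,0])<.02)&(abs(L[...,1])<.022)&(z>lo)&(z<hi); p=L[m]
    s=least_squares(lambda v:np.hypot(p[:,0]-v[0],p[:,1]-v[1])-r,[0,0],loss="soft_l1",f_scale=.001); print(len(p),s.x*1000)
```

```text
4223 [ 0.51129287 -0.29163055  0.20967241] ((1.1937170028686523, -7.605198860168457), 28.03508949279785)
3493 [ 0.9492494  -1.39978666]
705 [ 1.22730542 -1.01342239]
```

```bash
cat >> h.py <<'E'
def step(cur_p,cur_q,tp,tR):
    """shift and turn units from current pose to target"""
    Rc=R.from_quat(cur_q); d=Rc.inv().apply(np.asarray(tp)-cur_p)/.15
    w=np.degrees((Rc.inv()*R.from_matrix(tR)).as_rotvec())/30
    return np.round(np.r_[d,w],3)
F=tubeframe(); TR=F@np.diag([1,-1,-1.])
M=np.array([.6727,-.1047,.1447])
def tcp_for_foot(d,off=(.0011,-.0013),foot=.1586,M=M):
    return M+F[:,2]*d+F[:,2]*foot-TR@np.array([off[0],off[1],0])
E
python3 - <<'E'
from h import *
p=np.array([.5176,-.2927,.3186]);q=[.6745,.7383,0,0]
for d in (.12,.015): print(tcp_for_foot(d),step(p,q,tcp_for_foot(d),TR))
E
```

```text
[ 0.68475622 -0.22283188  0.39673247] [ 3.630e-01  1.152e+00 -5.210e-01  0.000e+00  8.330e-01 -1.000e-03]
[ 0.6807344  -0.1786396   0.30157015] [ 6.590e-01  1.152e+00  1.140e-01  0.000e+00  8.330e-01 -1.000e-03]
```

play_rows:
  steps: [0,0,-0.25,0,0,0,0,0,-0.5,0,0,0,0,0,-0.75,0,0,0,0,0,-1,0,0,0,0,0,-1,0,0,0]

```text
t: 4.35
ee_pos: [0.5185, -0.2932, 0.3267]
orientation: [0.674, 0.738, 0.001, 0.004]
wrist_force: [-0.2, 0.1, -1.9]
grip_width: 0.0229
```

play_rows:
  steps: [0,0.25,-0.3,0,0,0,0.1,0.5,-0.52,0,0.2,0,0.2,0.75,-0.52,0,0.4,0,0.3,1,-0.52,0,0.63,0,0.36,1,-0.52,0,0.833,0]

```text
t: 4.77
ee_pos: [0.6651, -0.2246, 0.3966]
orientation: [0.658, 0.721, 0.148, -0.162]
wrist_force: [0.3, -0.2, -2.7]
grip_width: 0.0235
```

play_rows:
  steps: [0,0.15,0,0,0,0,0,0.15,0,0,0,0,0,0.15,0,0,0,0]

```text
t: 5.02
ee_pos: [0.6854, -0.2235, 0.3947]
orientation: [0.658, 0.721, 0.145, -0.161]
wrist_force: [0.1, -0.3, -2.3]
grip_width: 0.0232
```

```bash
python3 snap.py wrist5 side5
python3 - <<'E'
from h import *
from workcell import env
s=env.sense(); print(step(s["ee_pos"],s["orientation"],tcp_for_foot(.015),TR))
E
```

```text
5.1167 [ 0.6842 -0.2234  0.3967] [ 0.6586  0.7208  0.1457 -0.1596] [-0.499  0.359  0.916  0.414  2.081 -1.995] [-0.72  1.35 -1.71]
[ 0.004  0.004  0.701  0.     0.001 -0.001]
```

View pics/wrist5.png

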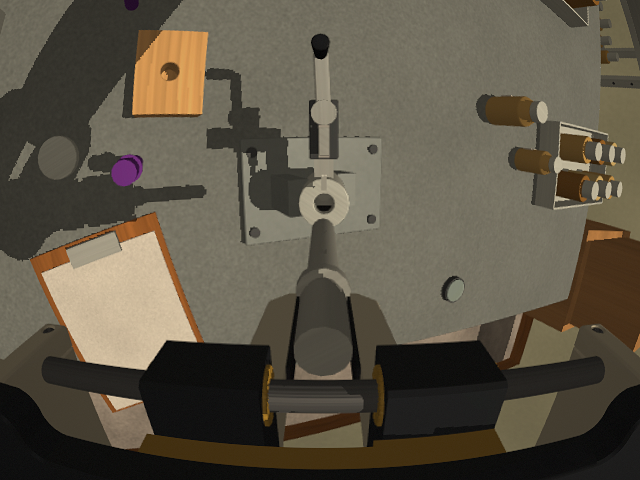

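View pics/side5.png

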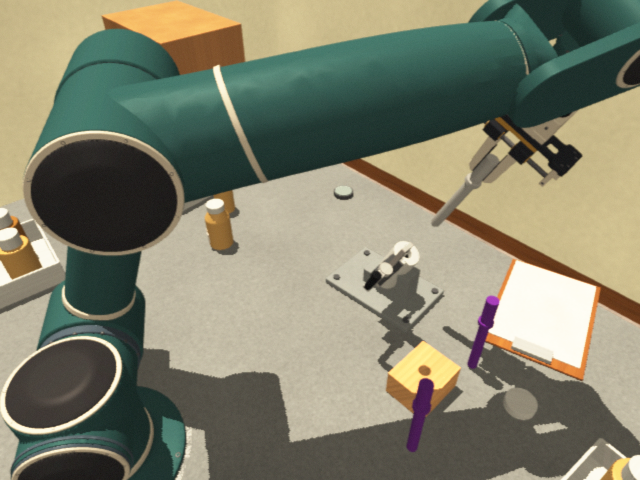

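```bash
python3 - <<'E'
from h import *
from scipy.optimize import least_squares
f=load("wrist5.npz"); c=cloud(f,True)
T=np.array([.6842,-.2234,.3967]); Rt=R.from_quat([.6586,.7208,.1457,-.1596]).as_matrix()
L=(c-M)@F; r=np.hypot(L[...,0],L[...,1])
m=(abs(L[...,2])<.005)&(r<.042)&(r>.008)
n=plane(c[m]);print("normal",n[1],F[:,2],n[2])
q=L[m]; print(len(q),np.median(q[:,2]),cv2.minEnclosingCircle((q[:,:2]*1000).astype(np.float32)),cv2.fitEllipse(cv2.convexHull((q[:,:2]*1000).astype(np.float32))))
# bore hole edge: contour of dark pixels near (324,202)
g=cv2.cvtColor(f["frame"],cv2.COLOR_RGB2GRAY)
# rod in tool
Lt=(c-T)@Rt
for lo,hi,rr in ((-.04,.005,.012),(.04,.15,.010)):
    m=(abs(Lt[...,0])<.02)&(abs(Lt[...,1]+.002)<.016)&(Lt[...,2]>lo)&(Lt[...,2]<hi); p=Lt[m]
    s=least_squares(lambda v:np.hypot(p[:,0]-v[0]-v[2]*p[:,2],p[:,1]-v[1]-v[3]*p[:,2])-rr,[0,0,0,0],loss="soft_l1",f_scale=.001); print(len(p),s.x*1000)
    if lo>0: print("low",np.percentile(p[:,2],[95,99,100]))
# lever etc, tube frame heights
for name,(u0,u1,v0,v1) in dict(knob=(308,332,32,60),bar=(313,330,64,92),boss=(314,332,103,118),railtop=(318,328,135,155),pointer=(320,328,176,184)).items():
    p=L[v0:v1,u0:u1].reshape(-1,3); print(name,np.round(np.percentile(p,[10,50,90],axis=0)*1000,1).tolist())
E
python3 - <<'E'
import cv2
i=cv2.imread("pics/wrist5.png")[20:260,220:420]
cv2.imwrite("pics/w5c.png",cv2.resize(i,None,fx=2.5,fy=2.5,interpolation=cv2.INTER_CUBIC))
E
```

```text
normal [ 0.03968567 -0.42007764  0.90662   ] [ 0.03830298 -0.42087893  0.90630779] 0.0009698952922161088
1459 0.00016909772112721946 ((-0.49271315336227417, -0.3307552933692932), 31.343807220458984) ((-0.45253264904022217, -0.10889768600463867), (61.67601013183594, 61.97457504272461), 89.05027770996094)
6311 [ 0.03010439 -0.24895453  3.65501057 -5.06027711]
1095 [-0.09601689  0.28199923  1.26554134 -3.13700546]
low [0.14043563 0.14738816 0.14924293]
knob [[-21.0, 164.4, -163.8], [-4.6, 174.6, 58.3], [8.9, 247.7, 96.0]]
bar [[-11.9, 132.7, -151.3], [-3.1, 146.4, 43.2], [4.3, 159.3, 44.4]]
boss [[-9.4, 102.4, 44.4], [-1.8, 108.8, 45.4], [6.3, 115.3, 46.5]]
railtop [[-4.9, 66.0, 99.0], [-1.7, 73.2, 101.4], [1.6, 81.0, 102.5]]
pointer [[-4.6, 27.4, -0.8], [-1.1, 30.7, 22.4], [3.7, 35.2, 23.6]]
```

View pics/w5c.png

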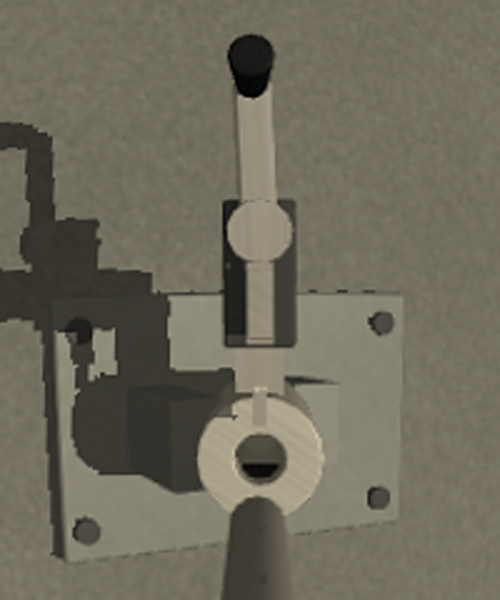

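play_rows:
  steps: [0.004,0.003,0.2,0,0,0,0.004,0.003,0.4,0,0,0,0.004,0.003,0.55,0,0,0,0.004,0.003,0.65,0,0,0,0.004,0.003,0.7,0,0,0]

```text
t: 5.53
ee_pos: [0.6798, -0.1778, 0.3006]
orientation: [0.659, 0.721, 0.146, -0.16]
wrist_force: [-0.2, -0.3, -2.4]
grip_width: 0.0232
```

```bash
python3 snap.py wrist6
python3 - <<'E'
from h import *
from workcell import env
s=env.sense(); print(step(s["ee_pos"],s["orientation"],tcp_for_foot(0),TR))
import cv2
i=cv2.imread("pics/wrist6.png")[120:400,200:450]
cv2.imwrite("pics/w6c.png",cv2.resize(i,None,fx=2,fy=2,interpolation=cv2.INTER_CUBIC))
E
```

```text
5.5833 [ 0.6799 -0.1777  0.3004] [ 0.6585  0.7208  0.1456 -0.1603] [-0.449  0.287  1.16   0.394  1.905 -2.019] [ 0.65  0.3  -2.71]
[-0.003  0.005  0.09  -0.002 -0.    -0.001]
```

View pics/w6c.png

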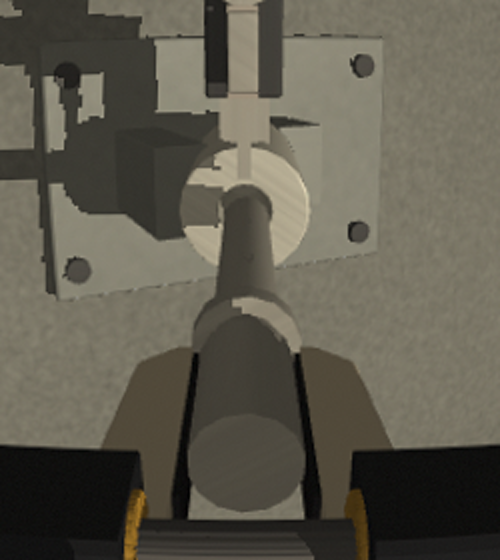

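Run:
```python
from h import *
from scipy.optimize import least_squares
f=load("wrist6.npz"); c=cloud(f,True)
L=(c-M)@F; r=np.hypot(L[...,0],L[...,1])
m=(abs(L[...,2])<.004)&(r<.042)&(r>.015)
q=(L[m][:,:2]*1000).astype(np.float32); print("mouth",cv2.minEnclosingCircle(q))
for a,b in ((.012,.018),(.018,.024),(.024,.03),(.03,.04),(.04,.055),(.055,.075),(.075,.1)):
    m=(r<.02)&(L[...,2]>a)&(L[...,2]<b); p=L[m]*1000
    if len(p)>5: print(a,len(p),"x",np.percentile(p[:,0],[2,50,98]).round(1),"ymax",np.percentile(p[:,1],[50,95,99]).round(1))
    if len(p)>20:
        s=least_squares(lambda v:np.hypot(p[:,0]-v[0],p[:,1]-v[1])-10,[0,0],loss="soft_l1"); print(s.x)
i=cv2.imread("pics/wrist6.png")[190:260,280:360]
cv2.imwrite("pics/w6d.png",cv2.resize(i,None,fx=8,fy=8,interpolation=cv2.INTER_CUBIC))
```

```text
mouth ((-0.4223692715167999, 0.013944217935204506), 31.381317138671875)
0.018 34 x [-7.8  0.7  9.7] ymax [10.  19.8 19.9]
[0.08514236 1.28115244]
0.024 34 x [-8.3  1.1 10.1] ymax [ 9.4 10.9 11.2]
[0.19003151 0.89358875]
0.03 64 x [-8.6  0.2  9.1] ymax [ 9.8 11.1 11.5]
[0.29681651 0.79234662]
0.04 105 x [-8.9  0.6  9.4] ymax [ 9.5 10.8 11.1]
[0.24740712 0.78910791]
0.055 163 x [-9.1 -0.1  9.6] ymax [ 9.6 10.8 11.2]
[0.30218366 0.65297839]
0.075 268 x [-9.   0.6  9.5] ymax [ 9.6 11.  11.2]
[0.28764975 0.67618473]
```

View pics/w6d.png

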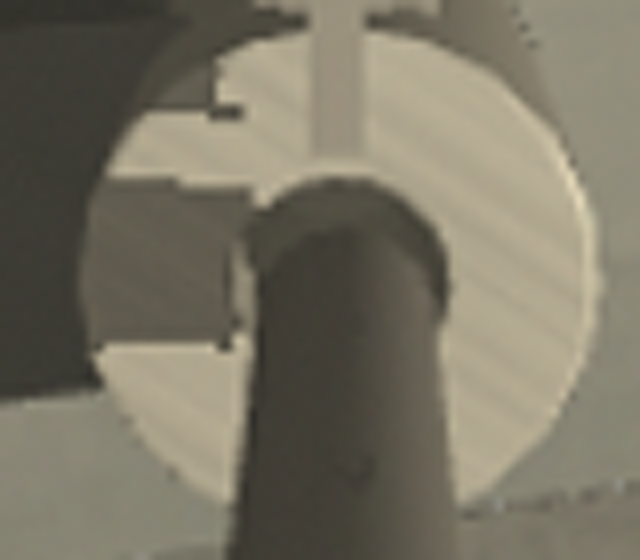

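play_rows:
  steps: [-0.004,0.005,0.03,0,0,0,-0.004,0.005,0.07,0,0,0,-0.004,0.005,0.12,0,0,0,-0.004,0.005,0.17,0,0,0,-0.004,0.005,0.22,0,0,0]

```text
t: 6.0
ee_pos: [0.6805, -0.1651, 0.2711]
orientation: [0.659, 0.721, 0.146, -0.16]
wrist_force: [-0.4, -1.7, -0.6]
grip_width: 0.0231
```

```bash
cat > st.py <<'E'
from h import *
from workcell import env
import time
s=env.sense(); L=(s["ee_pos"]-M)@F*1000
print(round(s["t"],2),"tube-frame TCP",L.round(1),"F tube",(s["wrist_force"]@F).round(1),"T",(s["ft_torque"]@F).round(2),"foot depth",round(158.6-L[2],1),"w",round(s["grip_width"],4), "units to axis",step(s["ee_pos"],s["orientation"],M,TR)[3:],s["joints"].round(2))
E
python3 st.py
```

```text
6.0 tube-frame TCP [ -1.7  -2.3 140.2] F tube [-1.8  0.5  0.1] T [ 0.11  0.39 -0.01] foot depth 18.4 w 0.0231 units to axis [ 0.001  0.001 -0.001] [-0.43  0.28  1.22  0.39  1.85 -2.02]
```

play_rows:
  steps: [0,0,0.05,0,0,0,0,0,0.1,0,0,0,0,0,0.16,0,0,0,0,0,0.22,0,0,0,0,0,0.28,0,0,0]

```text
t: 6.42
ee_pos: [0.6785, -0.1474, 0.2337]
orientation: [0.659, 0.721, 0.146, -0.16]
wrist_force: [-5.8, -4.6, 6.5]
grip_width: 0.0232
```

```bash
python3 st.py
```

```text
6.42 tube-frame TCP [-1.4 -1.9 98.9] F tube [-0.9  6.2  7.6] T [1.79 0.15 0.01] foot depth 59.7 w 0.0232 units to axis [-0.     0.001 -0.001] [-0.41  0.27  1.29  0.39  1.79 -2.03]
```

play_rows:
  steps: [0,-0.004,0.02,0,0,0,0,-0.005,0.04,0,0,0,0,-0.005,0.06,0,0,0,0,-0.005,0.06,0,0,0]

```text
t: 6.75
ee_pos: [0.6774, -0.1434, 0.2247]
orientation: [0.658, 0.721, 0.146, -0.16]
wrist_force: [-5.2, 0.7, -0.5]
grip_width: 0.0234
```

```bash
python3 st.py
```

```text
6.75 tube-frame TCP [-1.5 -1.2 89. ] F tube [ 0.8  5.1 -0.9] T [1.19 0.09 0.04] foot depth 69.6 w 0.0234 units to axis [-0.002 -0.    -0.001] [-0.41  0.26  1.31  0.39  1.77 -2.03]
```

Now small steps, reading force each time.

play_rows:
  steps: [0,-0.003,0.013,0,0,0,0,-0.003,0.027,0,0,0,0,-0.003,0.04,0,0,0]

```text
t: 7.0
ee_pos: [0.6771, -0.1414, 0.2203]
orientation: [0.659, 0.721, 0.146, -0.159]
wrist_force: [-6.6, -2.2, 4.3]
grip_width: 0.023
```

play_rows:
  steps: [0,0,0.013,0,0,0,0,0,0.027,0,0,0,0,0,0.04,0,0,0]

```text
t: 7.25
ee_pos: [0.6768, -0.1388, 0.2149]
orientation: [0.659, 0.721, 0.146, -0.16]
wrist_force: [-5.5, -1.6, 3.8]
grip_width: 0.0233
```

```bash
python3 st.py
```

```text
7.25 tube-frame TCP [-1.5 -1.  78.1] F tube [0.6 5.6 3.9] T [ 1.46  0.02 -0.03] foot depth 80.5 w 0.0233 units to axis [ 0.001  0.001 -0.001] [-0.4   0.26  1.33  0.39  1.75 -2.03]
```

play_rows:
  steps: [0,-0.002,0.013,0,0,0,0,-0.002,0.027,0,0,0,0,-0.002,0.04,0,0,0]

```text
t: 7.5
ee_pos: [0.6769, -0.1372, 0.2119]
orientation: [0.659, 0.721, 0.147, -0.158]
wrist_force: [-5.1, -15.0, 32.1]
grip_width: 0.023
```

play_rows:
  steps: [0,0,0.013,0,0,0,0,0,0.027,0,0,0,0,0,0.027,0,0,0]

```text
t: 7.75
ee_pos: [0.6778, -0.1366, 0.2117]
orientation: [0.659, 0.721, 0.148, -0.155]
wrist_force: [-4.1, -20.3, 38.7]
grip_width: 0.0232
```

```bash
python3 st.py
```

```text
7.75 tube-frame TCP [-0.9 -2.2 74.3] F tube [-1.7  6.  43.4] T [1.33 0.14 0.01] foot depth 84.3 w 0.0232 units to axis [0.018 0.01  0.003] [-0.4   0.26  1.34  0.39  1.74 -2.03]
```

play_rows:
  steps: [0,0,-0.015,0,0,0,0,0,-0.02,0,0,0]

```text
t: 7.92
ee_pos: [0.6773, -0.137, 0.2117]
orientation: [0.659, 0.721, 0.147, -0.157]
wrist_force: [-2.4, -8.2, 17.5]
grip_width: 0.0232
```

play_rows:
  steps: [0,0,0,0,0,0,0,0,0,0,0,0,0,0,0,0,0,0,0,0,0,0,0,0]
  hand: 0

```text
t: 8.25
ee_pos: [0.6765, -0.1356, 0.2077]
orientation: [0.658, 0.721, 0.146, -0.16]
wrist_force: [-0.2, 1.3, -0.1]
grip_width: 0.0441
```

```bash
python3 st.py
```

```text
8.25 tube-frame TCP [-1.6 -0.9 70.2] F tube [ 1.1  0.1 -0.6] T [ 0.06  0.15 -0.06] foot depth 88.4 w 0.0441 units to axis [ 0.    -0.    -0.001] [-0.4   0.26  1.34  0.39  1.74 -2.03]
```

play_rows:
  steps: [0,0,-0.1,0,0,0,0,0,-0.3,0,0,0,0,0,-0.5,0,0,0,0,0,-0.7,0,0,0,0,0,-0.7,0,0,0]

```text
t: 8.67
ee_pos: [0.681, -0.1823, 0.31]
orientation: [0.659, 0.721, 0.147, -0.156]
wrist_force: [-0.3, 0.2, 0.9]
grip_width: 0.0466
```

```bash
python3 snap.py wrist7 side7; python3 st.py
```

```text
8.7667 [ 0.6806 -0.1807  0.3047] [ 0.6587  0.7208  0.1463 -0.1587] [-0.452  0.289  1.151  0.394  1.91  -2.02 ] [ 0.02 -0.82 -0.05]
8.77 tube-frame TCP [ -1.6  -1.  177.4] F tube [-0.8  0.1  0.3] T [-0.03  0.17 -0.05] foot depth -18.8 w 0.0466 units to axis [ 0.004  0.002 -0.001] [-0.45  0.29  1.15  0.39  1.91 -2.02]
```

View pics/wrist7.png

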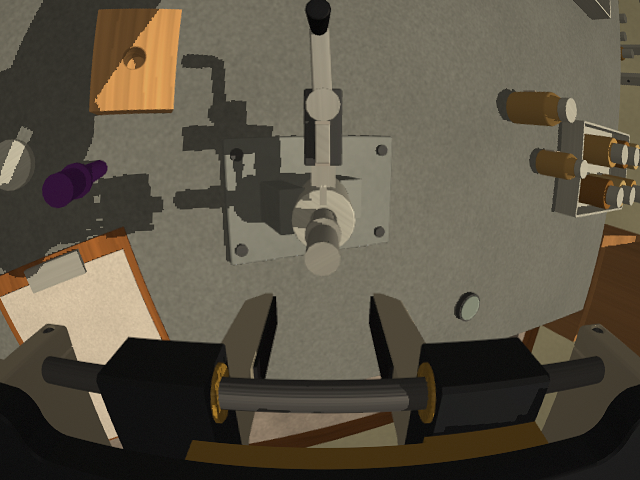

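View pics/side7.png

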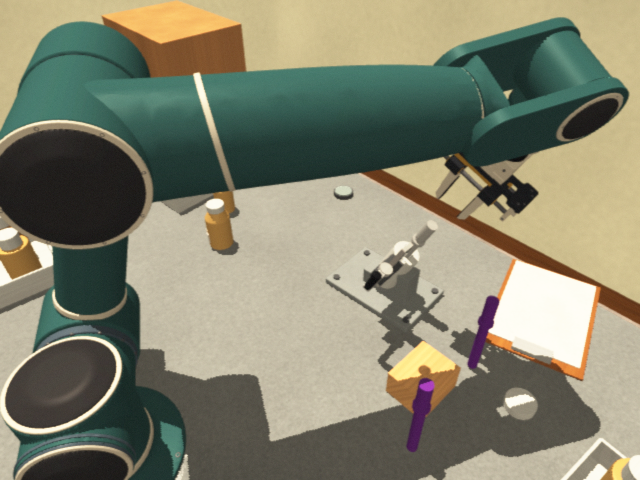

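```bash
cat > meas.py <<'E'
import sys
from h import *
from scipy.optimize import least_squares
f=load(sys.argv[1]+".npz"); w=sys.argv[1].startswith("wrist"); c=cloud(f,w); L=(c-M)@F*1000; x,y,z=L[...,0],L[...,1],L[...,2]; r=np.hypot(x,y)
g=f["frame"].astype(int).max(2)
m=(abs(z)<4)&(r<40)&(r>16); print("mouth z",np.median(z[m]),cv2.minEnclosingCircle((L[m][:,:2]).astype(np.float32)))
m=(r<16)&(z>100)&(z<135); q=L[m]; zt=np.percentile(q[:,2],60); k=abs(q[:,2]-np.median(q[:,2]))<3; print("handle top",len(q),np.median(q[:,2]),cv2.minEnclosingCircle(q[k][:,:2].astype(np.float32)))
m=(abs(y-77)<25)&(abs(x)<20)&(z>90)&(z<112); print("rail top",m.sum(),np.median(L[m],0))
m=(abs(x)<9)&(y>17)&(y<40)&(z>8)&(z<100); q=L[m]; print("pointer",len(q),np.percentile(q,[5,25,50,75],axis=0).round(1).tolist())
hin=np.array([0,107])
m=(g<60)&(z>30)&(z<150)&(np.hypot(x,y-107)<85)&(np.hypot(x,y-107)>45); q=L[m]; print("knob",len(q),np.percentile(q,[5,50,95],axis=0).round(1).tolist())
if len(q):
    top=np.percentile(q[:,2],90); k=q[abs(q[:,2]-top)<4]; ce=cv2.minEnclosingCircle(k[:,:2].astype(np.float32)); print(" knob top",top,ce,"angle",np.arctan2(-ce[0][0],ce[0][1]-107),"rad",np.hypot(ce[0][0],ce[0][1]-107))
E
python3 meas.py wrist7; python3 meas.py wrist5
```

```text
mouth z 0.14105677625159607 ((-0.29931336641311646, -0.29129791259765625), 31.2807674407959)
handle top 1145 115.46948836789899 ((-0.5506623983383179, 1.512888789176941), 12.324074745178223)
rail top 690 [ -0.67441705  76.58061809 101.193419  ]
pointer 184 [[-4.6, 21.2, 21.6], [-2.0, 25.7, 22.3], [-0.2, 32.0, 22.8], [1.5, 36.6, 23.2]]
knob 772 [[-11.6, 61.9, 33.2], [-4.1, 166.4, 94.3], [3.2, 176.1, 96.4]]
 knob top 96.15946913393574 ((-3.738100290298462, 170.91754150390625), 8.57631778717041) angle 0.05841662777865401 rad 64.02675617024423
mouth z 0.19532947389444044 ((-0.48138007521629333, -0.3540603816509247), 31.34064483642578)
handle top 63 129.8050488530225 ((-1.170318603515625, 2.2834701538085938), 9.598755836486816)
rail top 366 [ -0.20953014  76.47384685 101.2947647 ]
pointer 113 [[-3.8, 21.3, 21.3], [-2.2, 25.4, 22.2], [-1.1, 31.0, 22.7], [1.2, 36.6, 23.2]]
knob 392 [[-11.6, 59.0, 33.2], [-4.3, 167.3, 94.8], [2.8, 177.2, 96.6]]
 knob top 96.30634744489791 ((-4.216275691986084, 171.40309143066406), 8.742506980895996) angle 0.06537368772020567 rad 64.5409572793688
```

play_rows:
  steps: [0,-0.25,0,0,0,0.22,0,-0.5,0,0,0,0.44,0,-0.75,0,0,0,0.66,0,-1,0,0,0,0.88,0,-1,0,0,0,1]

```text
t: 9.18
ee_pos: [0.5265, -0.1935, 0.3032]
orientation: [0.825, 0.523, 0.099, -0.193]
wrist_force: [-0.1, 0.0, 0.2]
grip_width: 0.0464
```

```bash
cat >> h.py <<'E'
def rotz(deg): return R.from_euler("z",deg,degrees=True).as_matrix()
def tgt(xyz_mm,psi):
    """tube-frame TCP mm, tool turned psi deg about tube z from the aligned frame"""
    return M+F@(np.asarray(xyz_mm)/1000), F@rotz(psi)@np.diag([1,-1,-1.])
E
cat > to.py <<'E'
import sys
from h import *
from workcell import env
a=list(map(float,sys.argv[1:])); s=env.sense()
print(step(s["ee_pos"],s["orientation"],*tgt(a[:3],a[3])))
E
python3 st.py; python3 to.py -4 171 125 -40;python3 to.py -4 171 60 -40
```

```text
9.18 tube-frame TCP [ -1.2 153.6 175.4] F tube [0.1 0.1 0.1] T [-0.03  0.19  0.03] foot depth -16.8 w 0.0464 units to axis [-1.000e-03  1.000e-03 -1.016e+00] [-0.58  0.    1.47  0.36  1.93 -1.62]
[-0.075 -0.09   0.336 -0.     0.001  0.317]
[-0.075 -0.09   0.77  -0.     0.001  0.317]
```

play_rows:
  steps: [-0.075,-0.09,0.1,0,0,0.2,-0.075,-0.09,0.3,0,0,0.31,-0.075,-0.09,0.3,0,0,0.31,-0.075,-0.09,0.3,0,0,0.31]

```text
t: 9.52
ee_pos: [0.5117, -0.1782, 0.2602]
orientation: [0.862, 0.458, 0.083, -0.201]
wrist_force: [-0.1, 0.7, 1.0]
grip_width: 0.0465
```

```bash
python3 snap.py wrist8; python3 st.py; python3 meas.py wrist8|tail -3; python3 to.py -4 171 60 -40
```

```text
9.5667 [ 0.5123 -0.1787  0.2614] [ 0.8619  0.4585  0.0837 -0.1998] [-0.571 -0.035  1.574  0.356  1.864 -1.49 ] [-0.99 -0.67 -0.14]
9.57 tube-frame TCP [ -4.2 166.5 130.8] F tube [-0.6  1.   0.1] T [-0.01  0.21  0.01] foot depth 27.8 w 0.0466 units to axis [-0.002 -0.    -1.306] [-0.57 -0.04  1.57  0.36  1.86 -1.49]
mouth z -0.2666070287322969 ((19.417348861694336, 17.21860122680664), 16.331619262695312)
[-0.018 -0.024  0.472 -0.002  0.     0.027]Traceback (most recent call last):
  File "meas.py", line 7, in <module>
    m=(r<16)&(z>100)&(z<135); q=L[m]; zt=np.percentile(q[:,2],60); k=abs(q[:,2]-np.median(q[:,2]))<3; print("handle top",len(q),np.median(q[:,2]),cv2.minEnclosingCircle(q[k][:,:2].astype(np.float32)))
                                         ~~~~~~~~~~~~~^^^^^^^^^^^
    return _quantile_unchecked(
        a, q, axis, out, overwrite_input, method, keepdims, weights)
    return _ureduce(a,
                    func=_quantile_ureduce_func,
    ...<5 lines>...
                    overwrite_input=overwrite_input,
                    method=method)
    r = func(a, **kwargs)
    result = _quantile(arr,
                       quantiles=q,
    ...<2 lines>...
                       out=out,
                       weights=wgt)
    slices_having_nans = np.isnan(arr[-1, ...])
                                  ~~~^^^^^^^^^
IndexError: index -1 is out of bounds for axis 0 with size 0
```

View pics/wrist8.png

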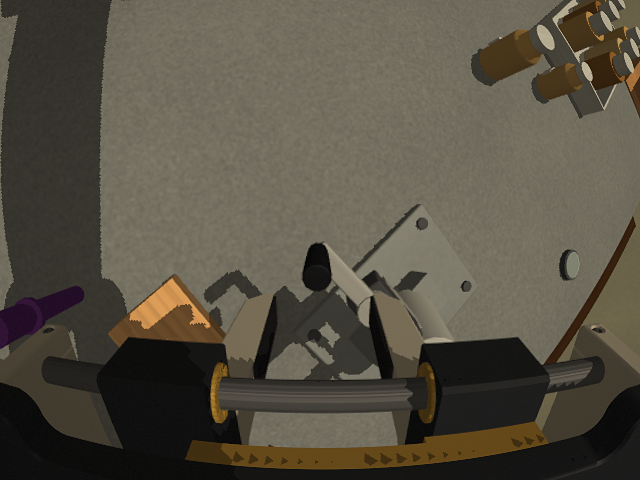

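```bash
python3 - <<'E'
import re
s=open('meas.py').read()
s=s.replace('zt=np.percentile(q[:,2],60); k=','k=').replace('print("handle top"','len(q) and print("handle top"')
open('meas.py','w').write(s)
E
python3 meas.py wrist8
```

```text
mouth z -0.2666070287322969 ((19.417348861694336, 17.21860122680664), 16.331619262695312)
rail top 0 [nan nan nan]
  return _methods._mean(a, axis=axis, dtype=dtype,
  ret = ret.dtype.type(ret / rcount)
  ret = um.true_divide(
Traceback (most recent call last):
  File "meas.py", line 9, in <module>
    m=(abs(x)<9)&(y>17)&(y<40)&(z>8)&(z<100); q=L[m]; print("pointer",len(q),np.percentile(q,[5,25,50,75],axis=0).round(1).tolist())
                                                                             ~~~~~~~~~~~~~^^^^^^^^^^^^^^^^^^^^^^^
IndexError: index -1 is out of bounds for axis 0 with size 0
```

```bash
sed -i 's/print("pointer"/len(q) and print("pointer"/; s/^import sys/import sys,warnings;warnings.simplefilter("ignore")/' meas.py; sed -i 's/q=L\[m\]; print("knob",len(q)/q=L[m]; len(q) and print("knob",len(q)/' meas.py; python3 meas.py wrist8
```

```text
mouth z -0.2666070287322969 ((19.417348861694336, 17.21860122680664), 16.331619262695312)
rail top 0 [nan nan nan]
knob 1523 [[-22.9, 155.2, 57.9], [-1.7, 174.8, 95.3], [19.2, 185.3, 146.8]]
 knob top 143.45322401448954 ((-2.080606460571289, 167.23980712890625), 25.43794059753418) angle 0.03452500624258284 rad 60.27572717248292
```

play_rows:
  steps: [-0.018,-0.024,0.08,0,0,0.02,-0.018,-0.024,0.2,0,0,0.02,-0.018,-0.024,0.33,0,0,0.02,-0.018,-0.024,0.47,0,0,0.02,-0.018,-0.024,0.47,0,0,0.02]

```text
t: 9.98
ee_pos: [0.5047, -0.1484, 0.1953]
orientation: [0.864, 0.454, 0.082, -0.201]
wrist_force: [-1.1, 0.5, -0.1]
grip_width: 0.0466
```

```bash
python3 snap.py wrist9; python3 st.py
```

```text
10.0333 [ 0.5051 -0.1491  0.1972] [ 0.8644  0.4537  0.0823 -0.2006] [-0.535 -0.059  1.701  0.356  1.756 -1.481] [ 1.01 -0.01  0.3 ]
10.03 tube-frame TCP [ -4.1 170.9  59.9] F tube [ 0.  -1.   0.3] T [ 0.01  0.24 -0.01] foot depth 98.7 w 0.0463 units to axis [-3.000e-03 -1.000e-03 -1.328e+00] [-0.53 -0.06  1.7   0.36  1.76 -1.48]
```

View pics/wrist9.png

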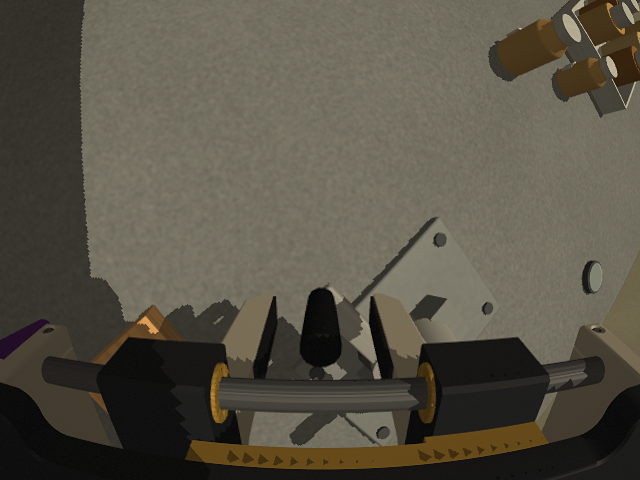

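play_rows:
  steps: [0,0,0,0,0,0,0,0,0,0,0,0,0,0,0,0,0,0,0,0,0,0,0,0,0,0,0,0,0,0]
  hand: -1
  force: 30

```text
t: 10.45
ee_pos: [0.5051, -0.1499, 0.1979]
orientation: [0.865, 0.453, 0.083, -0.2]
wrist_force: [-10.3, -6.7, 1.9]
grip_width: 0.0174
```

play_rows:
  steps: [0,0,0,0,0,0,0,0,0,0,0,0,0,0,0,0,0,0]

```text
t: 10.7
ee_pos: [0.5047, -0.15, 0.1976]
orientation: [0.865, 0.453, 0.082, -0.2]
wrist_force: [-6.3, -4.9, 1.4]
grip_width: 0.0166
```

```bash
python3 st.py
cat > arc.py <<'E'
import sys
from h import *
# waypoints relative to pose at call start: knob angle a0 -> list, tool psi change; tool axes at start psi0
def arc(a0,angs,psi0,psis,dz=None,r=65.):
    k=lambda a: np.array([-r*np.sin(a),107+r*np.cos(a),0])
    out=[]
    for i,(a,ps) in enumerate(zip(angs,psis)):
        d=k(a)-k(a0)
        dt=np.diag([1,-1,-1.])@rotz(psi0).T@d
        out.append(np.r_[dt/150,0,0,-(ps-psi0)/30].round(3))
    return out
if __name__=="__main__":
    a=list(map(float,sys.argv[1:])) # a0 a1 psi0 psi1 n
    n=int(a[4])
    for i in range(1,n+1):
        t=i/n; print(arc(a[0],[a[0]+(a[1]-a[0])*t],a[2],[a[2]+(a[3]-a[2])*t])[0].tolist())
E
python3 arc.py 0.06 0.4 -40 -22 5
```

```text
10.7 tube-frame TCP [ -4.7 171.4  60.6] F tube [-3.3  6.7  3.1] T [ 0.89  0.73 -0.05] foot depth 98.0 w 0.0166 units to axis [-0.     0.002 -1.332] [-0.54 -0.06  1.7   0.35  1.76 -1.48]
[-0.021, 0.021, 0.0, 0.0, 0.0, -0.12]
[-0.04, 0.043, 0.0, 0.0, 0.0, -0.24]
[-0.058, 0.067, 0.0, 0.0, 0.0, -0.36]
[-0.074, 0.092, 0.0, 0.0, 0.0, -0.48]
[-0.088, 0.117, 0.0, 0.0, 0.0, -0.6]
```

play_rows:
  steps: [-0.02,0.021,0,0,0,-0.12,-0.04,0.043,0,0,0,-0.24,-0.058,0.067,0,0,0,-0.36,-0.074,0.092,0,0,0,-0.48,-0.088,0.117,0,0,0,-0.6]

```text
t: 11.12
ee_pos: [0.5111, -0.1683, 0.1888]
orientation: [0.782, 0.584, 0.113, -0.185]
wrist_force: [-9.7, 2.1, -1.5]
grip_width: 0.0167
```

```bash
python3 st.py; python3 arc.py 0.4 .75 -22 -3 5
```

```text
11.12 tube-frame TCP [-25.5 166.7  60.5] F tube [ 2.1  9.5 -2.6] T [ 1.39 -0.06 -0.07] foot depth 98.1 w 0.0167 units to axis [-0.003 -0.001 -0.725] [-0.56 -0.02  1.68  0.35  1.75 -1.82]
[-0.021, 0.022, 0.0, 0.0, 0.0, -0.127]
[-0.04, 0.046, 0.0, 0.0, 0.0, -0.253]
[-0.057, 0.071, 0.0, 0.0, 0.0, -0.38]
[-0.073, 0.097, 0.0, 0.0, 0.0, -0.507]
[-0.087, 0.124, 0.0, 0.0, 0.0, -0.633]
```

play_rows:
  steps: [-0.022,0.022,0,0,0,-0.127,-0.041,0.044,0,0,0,-0.25,-0.059,0.069,0,0,0,-0.38,-0.075,0.095,0,0,0,-0.507,-0.09,0.122,0,0,0,-0.633]

```text
t: 11.53
ee_pos: [0.525, -0.1847, 0.18]
orientation: [0.675, 0.705, 0.142, -0.164]
wrist_force: [-5.8, 3.2, -0.1]
grip_width: 0.0169
```

```bash
python3 st.py; python3 arc.py 0.75 1.1 -3 16 5
```

```text
11.53 tube-frame TCP [-45.2 154.4  60. ] F tube [ 3.3  5.5 -1.7] T [ 0.85 -0.22  0.24] foot depth 98.6 w 0.0169 units to axis [-0.002 -0.001 -0.092] [-0.57  0.02  1.65  0.35  1.74 -2.17]
[-0.02, 0.023, 0.0, 0.0, 0.0, -0.127]
[-0.039, 0.046, 0.0, 0.0, 0.0, -0.253]
[-0.056, 0.072, 0.0, 0.0, 0.0, -0.38]
[-0.071, 0.098, 0.0, 0.0, 0.0, -0.507]
[-0.084, 0.125, 0.0, 0.0, 0.0, -0.633]
```

play_rows:
  steps: [-0.02,0.022,0,0,0,-0.127,-0.04,0.045,0,0,0,-0.25,-0.057,0.071,0,0,0,-0.38,-0.072,0.097,0,0,0,-0.507,-0.085,0.124,0,0,0,-0.633]

```text
t: 11.95
ee_pos: [0.5439, -0.1952, 0.1742]
orientation: [0.55, 0.807, 0.167, -0.138]
wrist_force: [-2.7, 5.4, -1.6]
grip_width: 0.0169
```

```bash
python3 st.py; python3 arc.py 1.1 1.45 16 25 5
```

```text
11.95 tube-frame TCP [-58.6 136.4  59.9] F tube [ 4.4  2.2 -3.8] T [ 0.36 -0.48  0.17] foot depth 98.7 w 0.0169 units to axis [-0.002 -0.002  0.542] [-0.57  0.07  1.6   0.35  1.73 -2.5 ]
[-0.02, 0.023, 0.0, 0.0, 0.0, -0.06]
[-0.038, 0.047, 0.0, 0.0, 0.0, -0.12]
[-0.055, 0.073, 0.0, 0.0, 0.0, -0.18]
[-0.069, 0.099, 0.0, 0.0, 0.0, -0.24]
[-0.082, 0.127, 0.0, 0.0, 0.0, -0.3]
```

play_rows:
  steps: [-0.02,0.023,0,0,0,-0.06,-0.038,0.047,0,0,0,-0.12,-0.055,0.073,0,0,0,-0.18,-0.069,0.099,0,0,0,-0.24,-0.082,0.127,0,0,0,-0.3]

```text
t: 12.37
ee_pos: [0.5661, -0.1989, 0.1716]
orientation: [0.485, 0.847, 0.177, -0.125]
wrist_force: [-5.7, 6.8, -0.9]
grip_width: 0.0164
```

```bash
python3 snap.py wrist10; python3 st.py
```

```text
12.4167 [ 0.5667 -0.1988  0.1715] [ 0.4842  0.8476  0.1777 -0.1248] [-0.552  0.122  1.558  0.35   1.726 -2.647] [-3.02  5.02  0.69]
12.42 tube-frame TCP [-64.9 114.1  59.8] F tube [ 5.1  2.6 -1.6] T [ 0.56 -0.7   0.16] foot depth 98.8 w 0.0166 units to axis [-0.002 -0.003  0.844] [-0.55  0.12  1.56  0.35  1.73 -2.65]
```

View pics/wrist10.png

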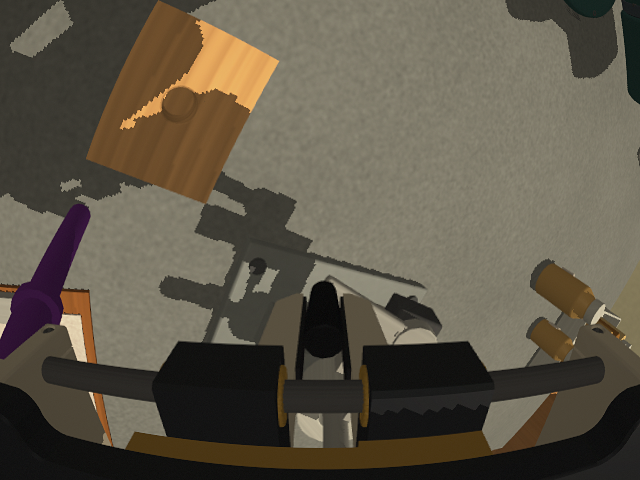

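play_rows:
  steps: [0,0,-0.05,0,0,0,0,0,-0.1,0,0,0,0,0,-0.15,0,0,0,0,0,-0.2,0,0,0,0,0,-0.237,0,0,0]

```text
t: 12.83
ee_pos: [0.5676, -0.2136, 0.2038]
orientation: [0.486, 0.847, 0.178, -0.125]
wrist_force: [-1.6, 8.4, -4.3]
grip_width: 0.0168
```

play_rows:
  steps: [0,0,0,0,0,0,0,0,0,0,0,0]

```text
t: 13.0
ee_pos: [0.5676, -0.2142, 0.2043]
orientation: [0.486, 0.847, 0.177, -0.125]
wrist_force: [-2.9, 2.9, 4.4]
grip_width: 0.0164
```

```bash
python3 snap.py wrist11 side11; python3 st.py;python3 meas.py side11; python3 meas.py wrist11
python3 - <<'E'
import cv2
i=cv2.imread("pics/side11.png")[200:320,340:480]
cv2.imwrite("pics/s11c.png",cv2.resize(i,None,fx=5,fy=5,interpolation=cv2.INTER_CUBIC))
E
```

```text
13.1 [ 0.5676 -0.2142  0.2042] [ 0.4861  0.8466  0.1773 -0.1244] [-0.571  0.124  1.502  0.348  1.782 -2.642] [-3.32  3.22  2.77]
13.1 tube-frame TCP [-65.  114.6  96. ] F tube [4.4 3.  1. ] T [ 0.6  -0.7   0.13] foot depth 62.6 w 0.0166 units to axis [ 0.    -0.     0.836] [-0.57  0.12  1.5   0.35  1.78 -2.64]
mouth z 1.6819362082373843 ((-2.7345218658447266, 0.2530253529548645), 32.21736145019531)
rail top 18 [-4.59582915 91.39338391 98.72854448]
pointer 3 [[-7.0, 33.4, 58.0], [-6.4, 34.8, 58.7], [-5.8, 36.6, 59.6], [-5.6, 37.7, 59.8]]
knob 188 [[-76.1, 111.5, 87.7], [-69.3, 122.7, 121.8], [-62.5, 125.7, 139.9]]
 knob top 133.95332472589553 ((-67.72445678710938, 115.43817138671875), 10.917196273803711) angle 1.446839500575045 rad 68.24811194062941
mouth z -0.05180813079731301 ((-17.861705780029297, 13.899023056030273), 19.228849411010742)
rail top 0 [nan nan nan]
pointer 57 [[-3.6, 19.2, 54.4], [-3.2, 20.8, 57.2], [-2.0, 22.3, 57.6], [-0.7, 24.2, 58.2]]
knob 3229 [[-75.2, 110.9, 91.3], [-67.0, 120.7, 129.1], [-58.1, 124.9, 143.2]]
 knob top 136.60841724119507 ((-64.03182220458984, 114.38481903076172), 12.258196830749512) angle 1.4559731729398577 rad 64.45626274426175
```

View pics/s11c.png

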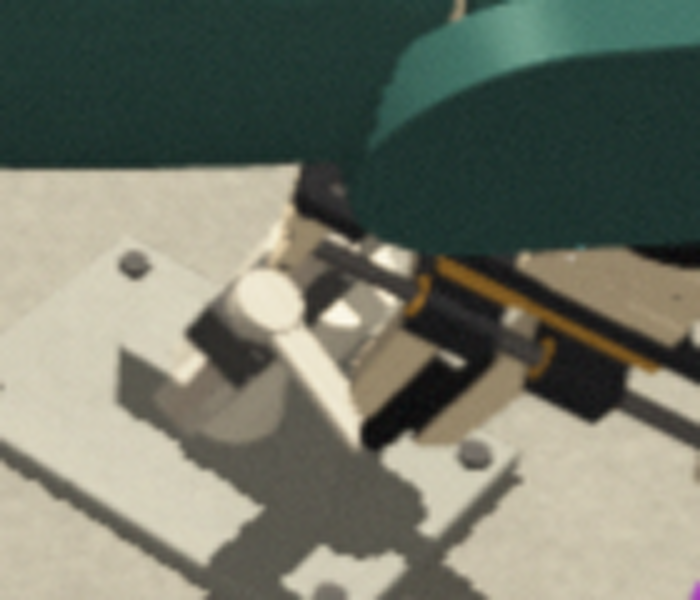

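View pics/wrist11.png

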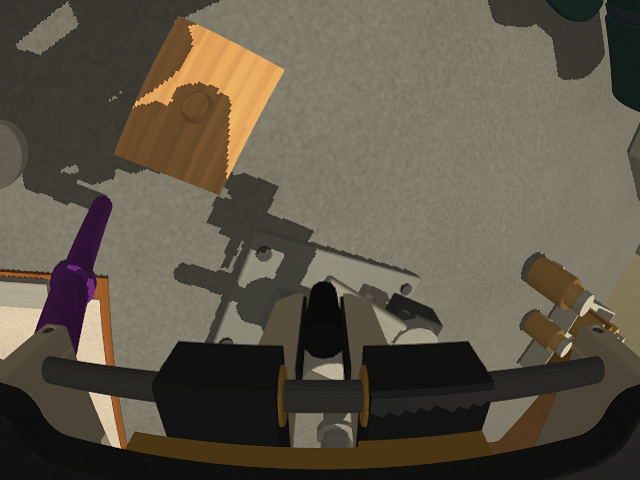

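```bash
python3 arc.py 1.454 1.1 25 14 5; echo; python3 arc.py 1.1 .75 14 -4 5;echo; python3 arc.py .75 .4 -4 -22 5; echo; python3 arc.py .4 .05 -22 -40 5
```

```text
[0.017, -0.026, 0.0, 0.0, 0.0, 0.073]
[0.036, -0.05, 0.0, 0.0, 0.0, 0.147]
[0.056, -0.073, 0.0, 0.0, 0.0, 0.22]
[0.078, -0.094, 0.0, 0.0, 0.0, 0.293]
[0.102, -0.114, 0.0, 0.0, 0.0, 0.367]

[0.021, -0.022, 0.0, 0.0, 0.0, 0.12]
[0.043, -0.043, 0.0, 0.0, 0.0, 0.24]
[0.066, -0.062, 0.0, 0.0, 0.0, 0.36]
[0.091, -0.079, 0.0, 0.0, 0.0, 0.48]
[0.117, -0.095, 0.0, 0.0, 0.0, 0.6]

[0.021, -0.021, 0.0, 0.0, 0.0, 0.12]
[0.044, -0.041, 0.0, 0.0, 0.0, 0.24]
[0.069, -0.06, 0.0, 0.0, 0.0, 0.36]
[0.094, -0.076, 0.0, 0.0, 0.0, 0.48]
[0.121, -0.091, 0.0, 0.0, 0.0, 0.6]

[0.022, -0.021, 0.0, 0.0, 0.0, 0.12]
[0.046, -0.04, 0.0, 0.0, 0.0, 0.24]
[0.071, -0.057, 0.0, 0.0, 0.0, 0.36]
[0.097, -0.073, 0.0, 0.0, 0.0, 0.48]
[0.124, -0.086, 0.0, 0.0, 0.0, 0.6]
```

play_rows:
  steps: [0.017,-0.026,0,0,0,0.073,0.036,-0.05,0,0,0,0.147,0.056,-0.073,0,0,0,0.22,0.078,-0.094,0,0,0,0.293,0.102,-0.114,0,0,0,0.367]

```text
t: 13.52
ee_pos: [0.5458, -0.2104, 0.2068]
orientation: [0.566, 0.795, 0.165, -0.14]
wrist_force: [5.0, -1.0, 0.2]
grip_width: 0.0159
```

```bash
python3 st.py
```

```text
13.52 tube-frame TCP [-58.7 136.   95.9] F tube [-1.2 -4.9  0.8] T [-0.69  0.27 -0.08] foot depth 62.7 w 0.0159 units to axis [0.003 0.002 0.465] [-0.58  0.08  1.55  0.35  1.78 -2.46]
```

play_rows:
  steps: [0.021,-0.022,0,0,0,0.12,0.043,-0.043,0,0,0,0.24,0.066,-0.062,0,0,0,0.36,0.091,-0.079,0,0,0,0.48,0.117,-0.095,0,0,0,0.6]

```text
t: 13.93
ee_pos: [0.5268, -0.2001, 0.2124]
orientation: [0.684, 0.697, 0.14, -0.164]
wrist_force: [6.0, -1.7, -1.7]
grip_width: 0.0164
```

```bash
python3 st.py
```

```text
13.93 tube-frame TCP [-45.5 153.9  95.9] F tube [-2.7 -5.8 -0.6] T [-1.04  0.8  -0.03] foot depth 62.7 w 0.0164 units to axis [ 0.005  0.003 -0.138] [-0.59  0.03  1.59  0.34  1.79 -2.15]
```

play_rows:
  steps: [0.021,-0.021,0,0,0,0.12,0.044,-0.041,0,0,0,0.24,0.069,-0.06,0,0,0,0.36,0.094,-0.076,0,0,0,0.48,0.121,-0.091,0,0,0,0.6]

```text
t: 14.35
ee_pos: [0.5129, -0.1844, 0.2202]
orientation: [0.785, 0.581, 0.113, -0.183]
wrist_force: [5.7, -7.0, -3.2]
grip_width: 0.0168
```

```bash
python3 st.py
```

```text
14.35 tube-frame TCP [-26.9 166.4  95.9] F tube [-8.2 -5.1  0.3] T [-0.74  1.56 -0.03] foot depth 62.7 w 0.0168 units to axis [ 0.005  0.004 -0.739] [-0.58 -0.02  1.62  0.35  1.8  -1.82]
```

play_rows:
  steps: [0.023,-0.021,0,0,0,0.12,0.048,-0.04,0,0,0,0.24,0.075,-0.058,0,0,0,0.36,0.104,-0.074,0,0,0,0.48,0.134,-0.088,0,0,0,0.6]

```text
t: 14.77
ee_pos: [0.5055, -0.1633, 0.2304]
orientation: [0.866, 0.451, 0.082, -0.199]
wrist_force: [-2.1, -6.0, -0.6]
grip_width: 0.0164
```

```bash
python3 st.py
```

```text
14.77 tube-frame TCP [ -3.  171.8  95.9] F tube [-5.4  2.7  1.9] T [ 0.5   1.14 -0.17] foot depth 62.7 w 0.0164 units to axis [ 0.002  0.003 -1.34 ] [-0.55 -0.06  1.65  0.35  1.81 -1.47]
```

play_rows:
  steps: [0.01,-0.009,0,0,0,0,0.02,-0.017,0,0,0,0,0.02,-0.017,0,0,0,0]

```text
t: 15.02
ee_pos: [0.5051, -0.1612, 0.2314]
orientation: [0.866, 0.452, 0.082, -0.198]
wrist_force: [-3.9, -19.7, -4.6]
grip_width: 0.0168
```

```bash
python3 st.py
```

```text
15.02 tube-frame TCP [ -0.6 172.1  95.9] F tube [-19.4   5.7   4. ] T [ 0.83  3.29 -0.05] foot depth 62.7 w 0.0168 units to axis [ 0.003  0.009 -1.335] [-0.55 -0.06  1.65  0.35  1.81 -1.47]
```

play_rows:
  steps: [-0.012,0.01,0,0,0,0,-0.012,0.01,0,0,0,0,-0.012,0.01,0,0,0,0,-0.012,0.01,0,0,0,0,-0.012,0.01,0,0,0,0]
  hand: 0

```text
t: 15.43
ee_pos: [0.5056, -0.1612, 0.2311]
orientation: [0.865, 0.453, 0.083, -0.2]
wrist_force: [-0.3, 0.3, -0.8]
grip_width: 0.0444
```

play_rows:
  steps: [0,0,-0.1,0,0,0,0,0,-0.3,0,0,0,0,0,-0.5,0,0,0,0,0,-0.7,0,0,-0.1,0,0,-0.7,0,0,-0.2]

```text
t: 15.85
ee_pos: [0.5102, -0.2072, 0.3314]
orientation: [0.84, 0.499, 0.095, -0.193]
wrist_force: [0.3, 0.6, -0.1]
grip_width: 0.0469
```

```bash
python3 st.py; python3 to.py 0 60 180 0;  python3 to.py -20 60 190 -10
```

```text
15.85 tube-frame TCP [ -0.3 171.2 206.1] F tube [ 0.5 -0.4 -0.3] T [ 0.06  0.22 -0.06] foot depth -47.5 w 0.0469 units to axis [ 0.011  0.005 -1.125] [-0.61 -0.02  1.44  0.36  1.98 -1.58]
[ 0.413  0.614  0.177  0.011  0.005 -1.125]
[ 0.302  0.689  0.111  0.011  0.004 -0.792]
```

play_rows:
  steps: [0.1,0.15,0,0,0,-0.24,0.2,0.3,0,0,0,-0.48,0.3,0.45,0,0,0,-0.72,0.4,0.6,0,0,0,-0.95,0.48,0.75,0,0,0,-1]

```text
t: 16.27
ee_pos: [0.6442, -0.1956, 0.3251]
orientation: [0.68, 0.701, 0.141, -0.164]
wrist_force: [-0.1, -0.4, 0.2]
grip_width: 0.0465
```

play_rows:
  steps: [0,0.05,0,0,0,-0.12,0,0.05,0,0,0,-0.12,0,0.05,0,0,0,-0.12]

```text
t: 16.52
ee_pos: [0.6502, -0.1959, 0.3243]
orientation: [0.661, 0.718, 0.145, -0.161]
wrist_force: [-1.3, -0.4, -0.1]
grip_width: 0.0463
```

```bash
python3 snap.py wrist12 side12; python3 st.py; python3 meas.py wrist12
```

```text
16.6167 [ 0.6496 -0.1961  0.3251] [ 0.6613  0.7183  0.1453 -0.1601] [-0.489  0.242  1.174  0.39   1.948 -2.038] [ 0.79 -0.24 -0.47]
16.62 tube-frame TCP [ -4.3  31.2 201.1] F tube [-0.5 -0.8 -0.3] T [0.03 0.17 0.01] foot depth -42.5 w 0.0465 units to axis [ 0.001  0.001 -0.015] [-0.49  0.24  1.17  0.39  1.95 -2.04]
mouth z 0.12442794474179349 ((-0.33059579133987427, 0.08870413899421692), 31.143423080444336)
handle top 963 115.36609070473375 ((-0.5140814781188965, 1.6649831533432007), 12.609855651855469)
rail top 605 [ -0.6648183   76.93820968 101.11716707]
pointer 196 [[-4.0, 20.4, 57.0], [-2.3, 25.2, 57.5], [-0.6, 31.5, 58.0], [1.1, 36.8, 58.5]]
knob 817 [[-11.1, 60.9, 68.1], [-1.5, 167.6, 130.1], [5.9, 177.3, 131.8]]
 knob top 131.49397456420468 ((-0.607761561870575, 171.01190185546875), 8.856365203857422) angle 0.009494223462809006 rad 64.01478698918126
```

View pics/wrist12.png

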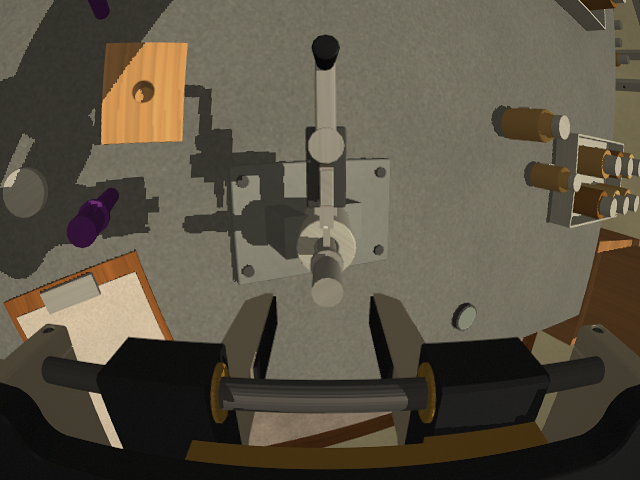

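View pics/side12.png

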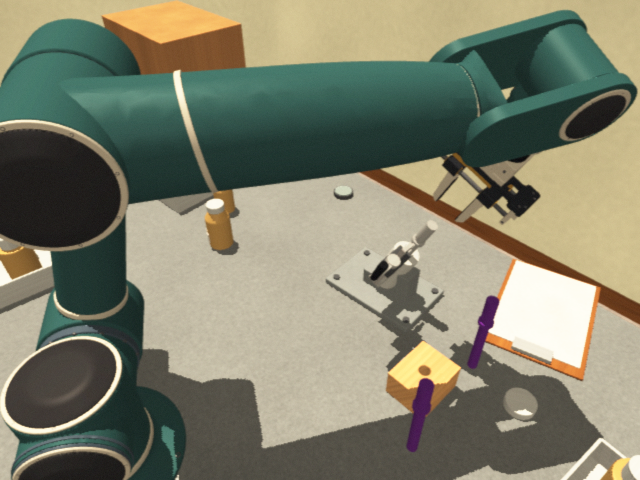

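```bash
python3 -c "
from workcell import env
print(env.hand_in())"
```

```text
the job is handed in; nothing more can be done
None
```

I moved the rod from the stand into the tube and pushed until it bottomed. I then opened the lever, raised the carriage to the collar and closed the lever again. The job was handed in at about 16.6 s of the 69 s allowed, with the gripper open and clear of everything.

- **Rod:** the push force rose to about 43 N at a foot depth of about 84 mm, well above the 13 N pad friction, so it was on the disc. In the last picture the handle top was 115.4 mm beyond the mouth. It was 115.5 mm right after I let go, so the rod had not shifted.
- **Pointer:** the top face measured about 57.6–58.0 mm beyond the mouth, which puts the tip's middle at about 55.1–55.5 mm. The knob height gives 55.3 mm, and the collar's middle works out at 55.4 mm. I calculated the collar from the handle top and did not see it directly.
- **Disagreement:** just before clamping, the arm's own travel suggested about 56 mm for the pointer. I went with the camera depth and left it there.
- **Lever:** I pushed it to its stop, where it resisted with about 19 N. It measured about 0.01 rad after release. Before I opened it, it had measured about 0.06 rad.
- **Other objects:** I did not go near the jars or the loose cap. Both looked untouched in the last pictures, though I only checked that by eye.

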